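# Load cemented heels onto the flash-off indexing table

## Robot

A 6-joint arm with a two-finger parallel gripper is mounted at the origin on the work surface. World frame = base frame: x ahead of the robot, y to its left, z up, the work surface at z = 0. Lengths are in mm, angles in rad, forces in N, time in s.
With the tool pointing down it reaches from about 375 to 925 mm from the base axis. Payload 5.7 kg.
Tool frame: the origin (TCP) lies on the centre line of the jaws, within the pads' length; the fingertips stand 19 mm ahead of it and the grasp point (between the pads) is the TCP (finger_overhang is the z of the fingertips in the tool frame, in mm); z points along the fingers, y is the direction in which the jaws open and shut (so a half turn about z gives the same grasp; the last joint's range is limited). The gripper opens to 85 mm and grips with 20 to 120 N. Pads are 22 mm wide; open, the fingers measure 114 mm over their backs; the gripper's body (76 mm by 85 mm) begins 54 mm behind the grasp point. The pads swing forward as they close: fully open they stand 13 mm farther back than shut.
Start: joints at [-1.284, 0.359, 1.51, -0, 1.272, -0.115], TCP at [234.628, -552.191, 250.267] pointing down, gripper open.
Joint ranges: [-2.97, 2.97], [-1.01, 2.36], [0.21, 2.38], [-0.96, 4.11], [0.2, 2.71], [-2.98, 2.98]. Speed limits (rad/s): [2.39, 2.39, 3.14, 3.14, 3.14, 3.14].

## Interface

Orientations are given as a 3x3 rotation matrix whose columns are the frame's x, y, z axes.
In Python, from station import * gives the robot as it stands.
- The arm moves only by the shell command python3 -m pendant 'ROWS' [FORCE]. ROWS is JSON, one flat list of numbers, 7 for each row, row after row: the turn, a rotation vector about the tool's x, y, z in units of 4 degrees (1.0 is 4 degrees), then the shift along the tool's x, y, z in units of 4 cm (1.0 is 4 cm), then the opening, from 0 (shut) to 1 (fully open). In form: [rx, ry, rz, x, y, z, claw, rx, ry, rz, x, y, z, claw, ...]. A call has exactly 5 rows; each row shifts and turns the pose as measured when the row begins, along the tool's axes as they then stand; what a row does not reach is not made up. A row lasts 1/12 s, in which the tool goes at most 41.7 mm and 7.16 degrees, less where a joint would pass 70% of its speed; a pose out of reach is approached as far as the arm can. A call with a number of a shift or a turn outside -1 to 1 is refused whole. A call with a gripper value outside its range is refused whole. The fingers move at their own pace and stop on an object; FORCE is the grip in N (left out, the last holds). Time passes only in rows, so rows that do not move let the fingers close, or fill a call up. It gives the time, the measured TCP pose, the force and the opening at its end, in the units of the state.
- state(): the state, without advancing time (a new reading comes with each control period).
- camera(name): name is "side" or "top"; returns a dict with "image" (400x640x3 uint8, red, green, blue), "intrinsics" (3x3 intrinsics, pixels), "dist_coeffs" ([k1, k2, p1, p2, k3] as OpenCV has them; the pictures are not rectified), "eye" and "rotation" of the camera in the world. Camera axes: x right, y down, z forward; pixel columns grow to the right and rows downward; lengths in mm; the calibration is good to about 2 mm. A picture is of the moment at which its call begins. There is no depth.
- finish_job(): hands the job in, once; it reports no verdict.
Trained networks look in a picture, given as the dict that the camera call returned (one of the last four; its "shot" number tells which), for a name from the list of things; names that differ only in an ending like _2 or _b are one class to them, and where a whole thing is asked for, a point or a joint stands for the part that bears it (a point fixed in the world has none). Each returns a list of dicts, best first, with "p" (0 to 1); they miss things now and then, are a little off and sometimes report something else, mostly with a low value. They report only what shows in the picture. A call takes as long as a camera call. They do not tell look-alikes from the thing itself.
- recognise(picture, label): "position" ([column, row] in pixels, amid what is visible of it).
- trace(picture, label): "mask" (400x640 bool, what is visible of it) and "position" ([column, row] in pixels, amid what is visible of it).
- place_of(picture, label): "position" ([column, row] in pixels: a listed point, or the origin of a listed thing).
The state is a dict: "time": time; "joint_pos": joint angles; "qd": joint speeds; "joint_torque": joint torques, N m; "eef_pos": TCP position; "ee_rot": TCP orientation; "force": force on the tool from outside, world axes, zero at the start; "torque": the same for the moment, N m; "opening": finger opening in mm.
Only numpy, scipy, OpenCV 4.12 (cv2) and the standard library are available. Lean on these libraries where they do the work, as an engineer would, in place of code of your own. Each camera call takes 0.05 s, during which the arm holds its last target.

## Task

First swing the quarter-turn damper handle on the extraction duct fully open and leave it open, then take the finished heel off the loading position of the indexing table (the nest facing the robot) and stand it upright in the white tray. Then, one heel at a time and in any order, stand every heel from the grey mat upright in the empty nest at the loading position, down inside its low fence, and after each one turn the table anticlockwise (seen from above) by exactly one click, so that at the end the heels stand in consecutive nests with the loading nest empty again. Leave everything else on the bench standing where it is.

Things in the scene. Friction and masses are not known exactly. Their poses are not given: they have to be found in the camera images.
- station: Fixed green base of the indexing table. Origin on the bench under the vertical axis; own x points away from the loading position, which lies at its -x, the robot's side. On it turns a plain aluminium disc, radius 155 mm, top 70 mm above the bench, with six nests every 60 degrees, six upright pegs between them, and a hub 60 mm across and 32 mm tall in the middle.
- turntable (a joint): Disc angle, rad, anticlockwise from above positive; starts at a click near 0. Spring clicks every pi/3, each with a nest at the loading position. A click holds with about 0.5 N m (3.5 N at a peg); up to half way the spring pulls back, past half way it pulls the disc on to the next click by itself, slowly (damping 0.3 N m s/rad). No end stops within a full turn.
- peg (a point): Top of one of the six equal round steel pegs on the disc (turns with it), by which it is pushed or pinched: 16 mm across, 60 mm tall, top 130 mm above the bench, 140 mm from the axis, midway between two nests. At disc angle 0 this one is at 150 degrees in the station's frame (from its x, anticlockwise); the others every 60 degrees.
- place0 (a point): Loading position: fixed point (does not turn), floor centre of the nest now facing the robot, 70 mm above the bench, 105 mm from the axis, towards the station's -x. Every nest is 58 mm (radial) by 50 mm (tangential) inside a fence 8 mm high and 4 mm thick; a heel stands in it lengthwise along the radius, either way round, with 3 mm play.
- place1 (a point): Fixed point: where the loading nest's centre comes after one click anticlockwise, floor height; 240 degrees in the station's frame.
- place2 (a point): Fixed point: the same after two clicks; 300 degrees in the station's frame.
- place3 (a point): Fixed point: the same after three clicks; 0 degrees in the station's frame.
- place4 (a point): Fixed point: the same after four clicks; 60 degrees in the station's frame.
- duct: Fixed sheet-steel extraction duct lying along its own y, on the right of the bench, 110 mm wide (x), 75 mm high. Origin on the bench under the damper's vertical axis.
- damper (a joint): Damper handle, rad: 0 closed (arm along the duct's own -x, towards the robot), pi/2 open (arm along the duct's own +y, in line with the duct, towards the indexing table): opens clockwise seen from above. Stops at both ends; stays where left, friction about 0.1 N m. Starts closed or nearly so.
- damper_knob (a point): Top centre of the upright black round knob at the end of the handle: 18 mm across, knob from about 97 to 140 mm above the bench, 75 mm from the damper's axis. The flat arm below it, 16 mm wide, is at 87 to 97 mm.
- mat: Thin grey felt mat (flush with the bench), 210 mm by 240 mm, on which the heels to load stand; it lies on the left or the right of the bench. Origin at its centre.
- tray: Fixed white open tray, 180 mm (own x) by 160 mm (own y), walls 35 mm high and 5 mm thick, floor 5 mm thick; on the side where the mat is not. Origin under its centre, on the bench.
- finished: The finished heel, standing at the start in the nest at the loading position. D-shaped brown block heel on a thin black rubber lift, all alike: 52 mm long (own x), 44 mm wide (own y), 50 mm high, about 0.12 kg. Flat sides 44 mm apart from x = -26 to +4 mm, flat face at x = -26, round back (radius 22 mm) to x = +26. Origin: centre of its underside.
- heel1: Heel to load, standing on the mat; may be absent. D-shaped brown block heel on a thin black rubber lift, all alike: 52 mm long (own x), 44 mm wide (own y), 50 mm high, about 0.12 kg. Flat sides 44 mm apart from x = -26 to +4 mm, flat face at x = -26, round back (radius 22 mm) to x = +26. Origin: centre of its underside.
- heel2: Heel to load, standing on the mat; may be absent. D-shaped brown block heel on a thin black rubber lift, all alike: 52 mm long (own x), 44 mm wide (own y), 50 mm high, about 0.12 kg. Flat sides 44 mm apart from x = -26 to +4 mm, flat face at x = -26, round back (radius 22 mm) to x = +26. Origin: centre of its underside.
- heel3: Heel to load, standing on the mat; may be absent. D-shaped brown block heel on a thin black rubber lift, all alike: 52 mm long (own x), 44 mm wide (own y), 50 mm high, about 0.12 kg. Flat sides 44 mm apart from x = -26 to +4 mm, flat face at x = -26, round back (radius 22 mm) to x = +26. Origin: centre of its underside.
- heel4: Heel to load, standing on the mat; may be absent. D-shaped brown block heel on a thin black rubber lift, all alike: 52 mm long (own x), 44 mm wide (own y), 50 mm high, about 0.12 kg. Flat sides 44 mm apart from x = -26 to +4 mm, flat face at x = -26, round back (radius 22 mm) to x = +26. Origin: centre of its underside.
- tin: Bystander, leave alone: small bare steel tin standing by the heels, just off the near edge of the mat, 34 mm across, 55 mm high; origin under its centre.
- last: Bystander, leave alone: green plastic shoe last lying at the left of the bench, 215 mm long, about 100 mm high at the ankle; origin under its middle.
- pot: Bystander, leave alone: capped amber glass cement jar, 72 mm across, 90 mm high; origin under its centre.
- hammer: Bystander, leave alone: hammer lying on the right of the bench; origin under it.
There are look-alikes about, which are no part of the job. Leave any blue look-alike of the heel3 alone. What is shaped like the heel4 but blue is not meant.

How it is judged:
By the outcome, as a careful person would: the job done as asked, in the order asked, and still so for the second after the job is handed in, with the robot touching nothing.
Of heel1, heel2, heel3, heel4 only 3 to 4 are there at a start; the rules pass over those that are not, and their reading is None.
At some moment in a run one of heel1, heel2, heel3, heel4 may be knocked a few centimetres aside while the robot is not near it.
It also fails if it takes over 210 s, if anything falls off the work surface, if the arm or the gripper's body presses on something with over 40 N, if the wrist force passes 120 N, or if a joint passes its speed limit or range.

## Working session

There is one attempt and no reset: what is moved stays moved. The work goes in short steps, Python scripts to look and compute and a shell command to move; the robot and the scene stay as the last step left them, time stands still between calls to the robot, and variables do not carry over. Pictures are saved under pics/ and viewed, and the job is handed in when it is done.

I'll start by looking at the scene.

```bash
mkdir -p pics; ls
cat > h.py <<'E'
from station import *
import numpy as np, cv2
def snap(n,f=None):
    p=camera(n)
    if f: cv2.imwrite('pics/'+f,cv2.cvtColor(p['image'],cv2.COLOR_RGB2BGR))
    return p
def ray(p,uv):
    K=np.array(p['intrinsics'],float);d=np.array(p['dist_coeffs'],float)
    q=cv2.undistortPoints(np.array([[uv]],float),K,d)[0,0]
    v=np.array(p['rotation'])@np.array([q[0],q[1],1.]);return np.array(p['eye'],float),v
def atz(p,uv,z):
    e,v=ray(p,uv);return e+v*(z-e[2])/v[2]
def proj(p,X):
    R=np.array(p['rotation']);X=np.atleast_2d(np.array(X,float))
    rv=cv2.Rodrigues(R.T)[0];t=-R.T@np.array(p['eye'],float)
    return cv2.projectPoints(X,rv,t,np.array(p['intrinsics'],float),np.array(p['dist_coeffs'],float))[0][:,0]
E
python3 - <<'E'
from h import *
for n in ('top','side'):
    p=snap(n,n+'0.png'); print(n,np.round(p['eye']),np.round(p['rotation'],3).tolist(),np.round(p['intrinsics']).tolist())
    for l in ['station','turntable','peg','place0','duct','damper','damper_knob','mat','tray','finished','heel1','tin','last','pot','hammer']:
        r=place_of(p,l)
        print(l,[(np.round(a['position']).tolist(),round(a['p'],2)) for a in r][:8])
print({k:np.round(v,3).tolist() for k,v in state().items()})
E
```

```text
pics
top [ 289.  -17. 1814.] [[-0.014, -0.995, 0.098], [-1.0, 0.013, -0.005], [0.003, -0.098, -0.995]] [[433.0, 0.0, 323.0], [0.0, 433.0, 198.0], [0.0, 0.0, 1.0]]
station [([319.0, 174.0], 0.91), ([295.0, 160.0], 0.21)]Traceback (most recent call last):
  File "<stdin>", line 5, in <module>
ValueError: it knows: damper_knob, duct, finished, hammer, heel, last, mat, peg, place, pot, station, tin, tray
```

Run:
```python
from h import *
for n in ('top','side'):
    p=snap(n,n+'0.png'); print(n,np.round(p['eye']),np.round(p['rotation'],3).tolist(),np.round(p['intrinsics']).tolist())
    for l,z in dict(station=0,peg=130,place=70,duct=0,damper_knob=140,mat=0,tray=0,finished=70,heel=0,tin=0,last=0,pot=0,hammer=0).items():
        r=place_of(p,l)
        for a in r[:8]:
            if a['p']>.15: print(l,np.round(a['position']).tolist(),round(a['p'],2),np.round(atz(p,a['position'],z)).tolist())
print({k:np.round(v,3).tolist() for k,v in state().items()})
```

```text
top [ 289.  -17. 1814.] [[-0.014, -0.995, 0.098], [-1.0, 0.013, -0.005], [0.003, -0.098, -0.995]] [[433.0, 0.0, 323.0], [0.0, 433.0, 198.0], [0.0, 0.0, 1.0]]
station [319.0, 173.0] 0.94 [573.0, -11.0, 0.0]
peg [301.0, 198.0] 0.92 [457.0, 60.0, 130.0]
peg [342.0, 157.0] 0.24 [617.0, -102.0, 130.0]
place [321.0, 195.0] 0.95 [475.0, -17.0, 70.0]
place [321.0, 141.0] 0.81 [697.0, -20.0, 70.0]
place [367.0, 183.0] 0.73 [521.0, -204.0, 70.0]
place [342.0, 183.0] 0.68 [520.0, -102.0, 70.0]
place [342.0, 157.0] 0.68 [628.0, -104.0, 70.0]
place [300.0, 158.0] 0.67 [625.0, 65.0, 70.0]
duct [385.0, 155.0] 0.62 [650.0, -293.0, 0.0]
damper_knob [319.0, 170.0] 0.54 [563.0, -10.0, 140.0]
damper_knob [394.0, 164.0] 0.52 [585.0, -305.0, 140.0]
damper_knob [316.0, 196.0] 0.37 [464.0, 0.0, 140.0]
mat [387.0, 197.0] 0.9 [467.0, -297.0, 0.0]
mat [374.0, 211.0] 0.57 [412.0, -241.0, 0.0]
tray [248.0, 201.0] 0.6 [461.0, 289.0, 0.0]
finished [318.0, 193.0] 0.7 [481.0, -4.0, 70.0]
heel [371.0, 187.0] 0.7 [514.0, -231.0, 0.0]
heel [402.0, 210.0] 0.56 [413.0, -357.0, 0.0]
heel [372.0, 211.0] 0.54 [411.0, -232.0
[... 1469 characters left out ...]
heel [376.0, 284.0] 0.62 [415.0, -359.0, 0.0]
heel [376.0, 246.0] 0.54 [531.0, -241.0, 0.0]
heel [340.0, 208.0] 0.24 [572.0, -9.0, 0.0]
tin [328.0, 280.0] 0.51 [314.0, -267.0, 0.0]
pot [306.0, 165.0] 0.78 [661.0, 326.0, 0.0]
pot [346.0, 259.0] 0.22 [414.0, -231.0, 0.0]
hammer [439.0, 344.0] 0.9 [398.0, -592.0, 0.0]
{'time': 1.5, 'joint_pos': [-1.284, 0.359, 1.51, -0.0, 1.273, -0.115], 'qd': [-0.0, -0.001, 0.002, -0.0, 0.001, -0.002], 'joint_torque': [0.001, -52.758, -27.904, -0.0, 0.002, 0.0], 'eef_pos': [234.612, -552.184, 250.267], 'ee_rot': [[0.92, 0.391, -0.0], [0.391, -0.92, 0.0], [0.0, -0.0, -1.0]], 'force': [-0.139, -0.348, 0.175], 'torque': [0.007, -0.008, -0.004], 'opening': 85.323}
```

View pics/top0.png

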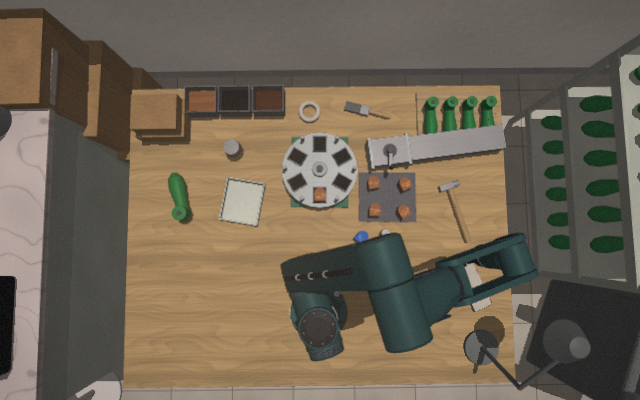

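```bash
sleep 1
```

```text
(no output)
```

View pics/side0.png

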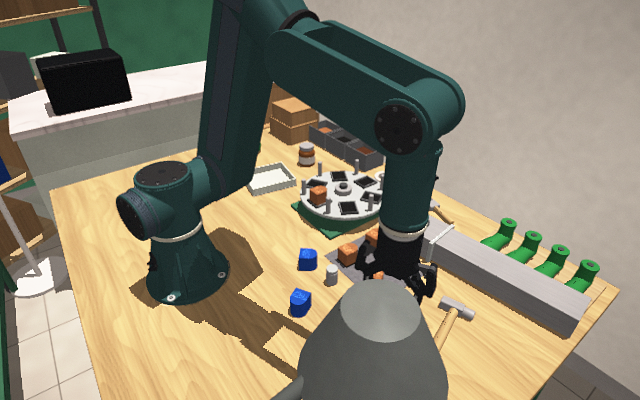

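Both pictures show the same scene. The table is at top px (319,170). Four brown heels stand on the mat at (373,184), (404,184), (374,210) and (403,211). The tray is at (243,202) on the left, and the damper is at (390,150). Blue look-alikes are at top (362,237) and side (300,302). I'll crop closer next.

Run:
```python
from h import *
p=snap('top');im=cv2.cvtColor(p['image'],cv2.COLOR_RGB2BGR)
c=im[125:255,270:430];cv2.imwrite('pics/c1.png',cv2.resize(c,(800,650),interpolation=cv2.INTER_CUBIC)[:600])
q=snap('side');im=cv2.cvtColor(q['image'],cv2.COLOR_RGB2BGR)
c=im[145:265,240:400];cv2.imwrite('pics/c2.png',cv2.resize(c,(800,600),interpolation=cv2.INTER_CUBIC))
```

```text
(no output)
```

View pics/c1.png

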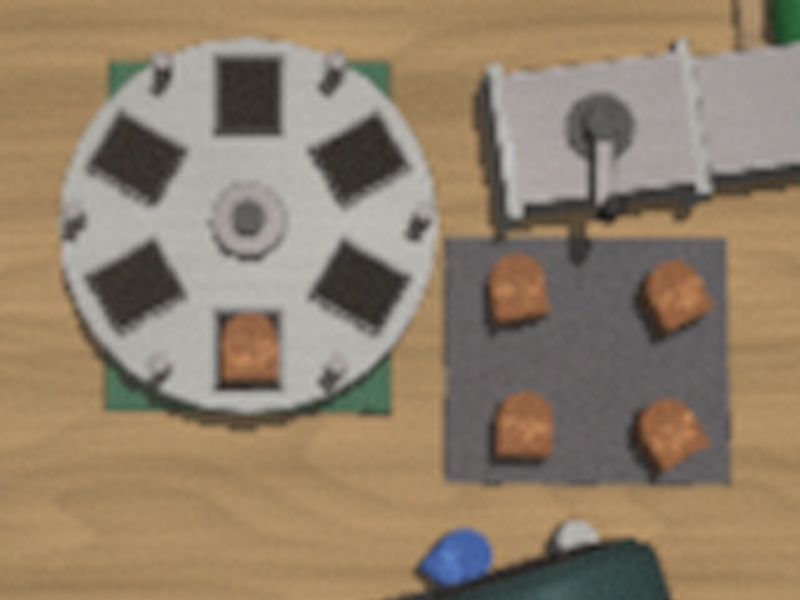

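View pics/c2.png

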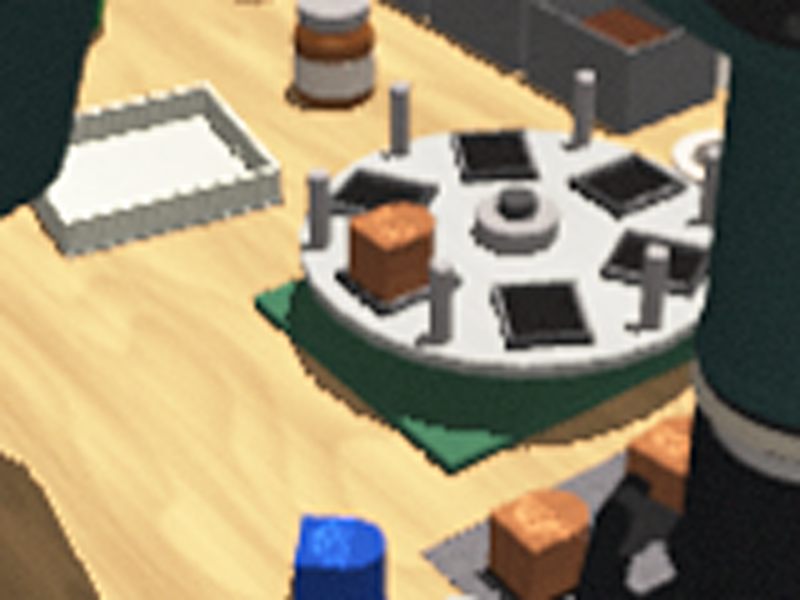

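```bash
cat >> h.py <<'E'
from scipy.optimize import minimize, least_squares
S=6
def outline():
    a=np.linspace(-np.pi/2,np.pi/2,15)
    return np.array([[-26,-22]]+[[4+22*np.cos(t),22*np.sin(t)] for t in a]+[[-26,22]],float)
def heelsil(p,x,y,th,zb,org,sz,z0=4,h=50):
    o=outline();c,s=np.cos(th),np.sin(th);o=o@np.array([[c,s],[-s,c]])+[x,y]
    P=np.vstack([np.c_[o,np.full(len(o),zb+z0)],np.c_[o,np.full(len(o),zb+h)]])
    uv=(proj(p,P)-org+0.5)*S-0.5
    hull=cv2.convexHull(np.round(uv*16).astype(np.int32))
    m=np.zeros((sz[1]*S,sz[0]*S),np.uint8);cv2.fillConvexPoly(m,hull,255,shift=4)
    return cv2.GaussianBlur(m,(0,0),S*.4).astype(float)/255
def brown(im):
    h=cv2.cvtColor(im,cv2.COLOR_RGB2HSV).astype(int)
    return ((h[...,0]<14)&(h[...,1]>110)&(h[...,2]>60))
def fitheel(p,uv,zb=0,r=12):
    """fit heel near pixel uv; returns x,y,yaw,score"""
    u0,v0=int(round(uv[0]))-r,int(round(uv[1]))-r
    im=p['image'][v0:v0+2*r,u0:u0+2*r]
    big=cv2.resize(im,None,fx=S,fy=S,interpolation=cv2.INTER_CUBIC)
    m=brown(big)
    n,lab,st,ce=cv2.connectedComponentsWithStats(m.astype(np.uint8))
    k=1+np.argmax(st[1:,4]);m=(lab==k).astype(np.uint8)
    m=cv2.morphologyEx(m,cv2.MORPH_CLOSE,np.ones((7,7)))
    mm=cv2.GaussianBlur(m*255,(0,0),S*.4).astype(float)/255
    c=(ce[k]+.5)/S-.5+[u0,v0]
    X=atz(p,c,zb+38)
    best=None
    f=lambda q:float(np.mean((heelsil(p,q[0],q[1],q[2],zb,np.array([u0,v0]),(2*r,2*r))-mm)**2)/max(mm.mean(),1e-3))
    for t in np.arange(0,2*np.pi,np.pi/6):
        v=f([X[0],X[1],t])
        if best is None or v<best[0]: best=(v,t)
    cand=[]
    for t in (best[1],best[1]+.3,best[1]-.3):
        R=minimize(lambda q:f([q[0],q[1],q[2]/20]),[X[0],X[1],t*20],method='Nelder-Mead',options=dict(initial_simplex=[[X[0],X[1],t*20],[X[0]+4,X[1],t*20],[X[0],X[1]+4,t*20],[X[0],X[1],t*20+4]],xatol=.05,fatol=1e-5))
        cand.append((R.fun,R.x))
    v,x=min(cand,key=lambda a:a[0])
    return x[0],x[1],x[2]/20,v,st[k,4]/S**2
E
python3 - <<'E'
from h import *
import time
p=snap('top')
np.save('top.npy',p['image'])
for uv in [(373,184),(404,184),(374,210),(403,211),(319,195)]:
    t=time.time();r=fitheel(p,uv,70 if uv[0]==319 else 0);print(uv,np.round(r,2),round(np.degrees(r[2])%360,1),round(time.time()-t,1))
im=p['image'];g=cv2.cvtColor(im,cv2.COLOR_RGB2GRAY)
# nests
c=cv2.resize(g[125:220,275:365],None,fx=S,fy=S,interpolation=cv2.INTER_CUBIC)
m=(c<95).astype(np.uint8)
n,lab,st,ce=cv2.connectedComponentsWithStats(m)
pts=[]
for k in range(1,n):
    if st[k,4]>40*S*S and st[k,4]<200*S*S:
        q=(ce[k]+.5)/S-.5+[275,125];X=atz(p,q,70);pts.append(q);print('nest',q.round(1),st[k,4]/S/S,X.round(1))
E
```

```text
(373, 184) [ 5.2917e+02 -2.3367e+02  1.5000e-01  8.0000e-02  1.2375e+02] 8.6 0.2
(404, 184) [ 5.2177e+02 -3.6517e+02  5.1000e-01  9.0000e-02  1.2489e+02] 29.2 0.2
(374, 210) [ 4.1473e+02 -2.3601e+02 -2.0000e-02  5.0000e-02  1.2331e+02] 358.6 0.2
(403, 211) [ 4.0809e+02 -3.5631e+02  5.4000e-01  8.0000e-02  1.2783e+02] 31.2 0.2
(319, 195) [ 4.7431e+02 -1.0590e+01 -2.0000e-02  3.0000e-02  1.3339e+02] 359.1 0.2
nest [319.2 143.8] 185.61111111111111 [685.1 -13.2  70. ]
nest [297.  156.3] 182.83333333333334 [634.3  78.4  70. ]
nest [341.4 156.4] 182.44444444444446 [ 631.5 -103.    70. ]
nest [296.6 181.7] 184.19444444444446 [529.1  80.8  70. ]
nest [341.6 181.8] 182.08333333333334 [ 526.5 -102.    70. ]
nest [313.2 203.7] 186.69444444444446 [438.7  14.6  70. ]
```

Run:
```python
from h import *
pts=np.array([[685.1,-13.2],[634.3,78.4],[631.5,-103],[529.1,80.8],[526.5,-102]])
ang=np.radians([0,60,-60,120,-120])
f=lambda q:(np.c_[q[0]+q[3]*np.cos(ang+q[2]),q[1]+q[3]*np.sin(ang+q[2])]-pts).ravel()
r=least_squares(f,[580,-11,0,105]);print(r.x.round(3),np.abs(r.fun).max().round(1))
f3=lambda q:f([*q,105.]);r=least_squares(f3,[580,-11,0]);print(r.x.round(3),r.fun.round(1));cx,cy,th=r.x
p=snap('side')
im=p['image'].copy();t=snap('top');it=t['image'].copy()
def draw(P,img,X,col):
    for u in proj(P,X): cv2.circle(img,(int(u[0]*5+2.5),int(u[1]*5+2.5)),2,col,-1)
I=cv2.resize(im,None,fx=5,fy=5,interpolation=cv2.INTER_CUBIC);J=cv2.resize(it,None,fx=5,fy=5,interpolation=cv2.INTER_CUBIC)
a=np.radians(np.arange(6)*60+30)+th
pk=np.c_[cx+140*np.cos(a),cy+140*np.sin(a),np.full(6,130)]
b=np.radians(np.arange(6)*60)+th
ne=[]
for t_ in b:
    for s1,s2 in ((29,25),(29,-25),(-29,25),(-29,-25)):
        ne.append([cx+(105+s1)*np.cos(t_)-s2*np.sin(t_),cy+(105+s1)*np.sin(t_)+s2*np.cos(t_),70])
for P,img in ((p,I),(t,J)):
    draw(P,img,pk,(255,0,0));draw(P,img,ne,(0,255,0))
    al=np.linspace(0,6.28,90);draw(P,img,np.c_[cx+155*np.cos(al),cy+155*np.sin(al),al*0+70],(0,0,255))
cv2.imwrite('pics/d1.png',cv2.cvtColor(I[150*5:250*5,280*5:400*5],cv2.COLOR_RGB2BGR)); cv2.imwrite('pics/d2.png',cv2.cvtColor(J[125*5:220*5,275*5:410*5],cv2.COLOR_RGB2BGR))
```

```text
[ 5.80287e+02 -1.14760e+01 -1.50000e-02  1.05076e+02] 0.5
[ 5.80302e+02 -1.14760e+01 -1.50000e-02] [ 0.2  0.1 -0.1  0.2 -0.1 -0.2  0.1 -0.5 -0.1  0.4]
```

View pics/d1.png

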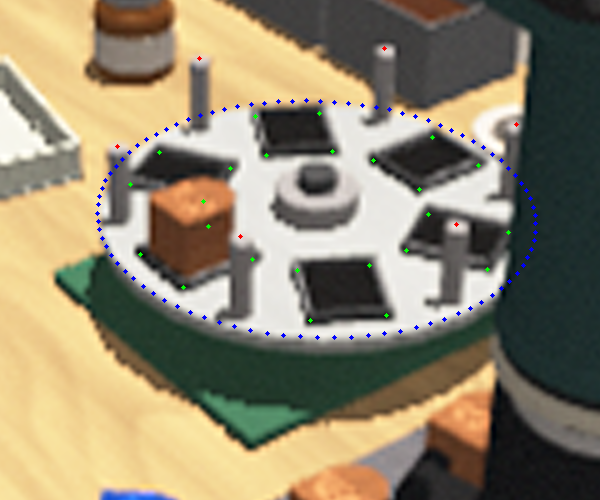

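View pics/d2.png

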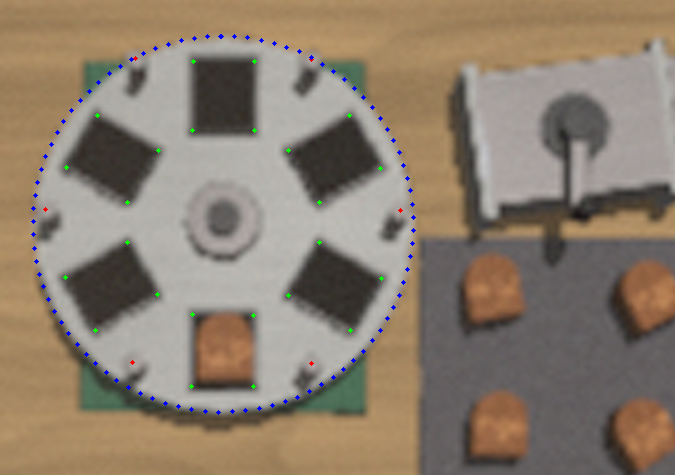

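The station model fits both views: axis about (580,-11), yaw about -0.9°. Next I'll measure the damper and the tray.

Run:
```python
from h import *
t=snap('top')
im=cv2.cvtColor(t['image'],cv2.COLOR_RGB2BGR)
c=im[130:180,365:425];cv2.imwrite('pics/e1.png',cv2.resize(c,None,fx=12,fy=12,interpolation=cv2.INTER_CUBIC))
c=im[170:235,210:275];cv2.imwrite('pics/e2.png',cv2.resize(c,None,fx=8,fy=8,interpolation=cv2.INTER_CUBIC))
for l in ('damper_knob','tray','duct'):
  for f in (place_of,recognise): print(l,f.__name__,[(np.round(a['position'],1).tolist(),round(a['p'],2)) for a in f(t,l)][:4])
```

```text
damper_knob call [([391.2, 163.4], 0.67)]
damper_knob call []
tray call [([245.7, 201.2], 0.78)]
tray call [([245.0, 201.3], 0.86)]
duct call [([382.6, 152.5], 0.81), ([246.9, 204.0], 0.23)]
duct call [([431.7, 144.7], 0.76)]
```

View pics/e1.png

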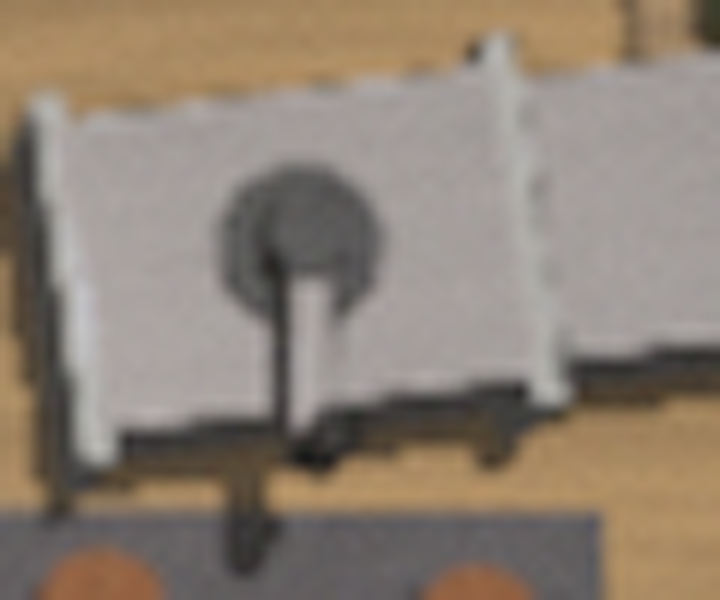

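View pics/e2.png

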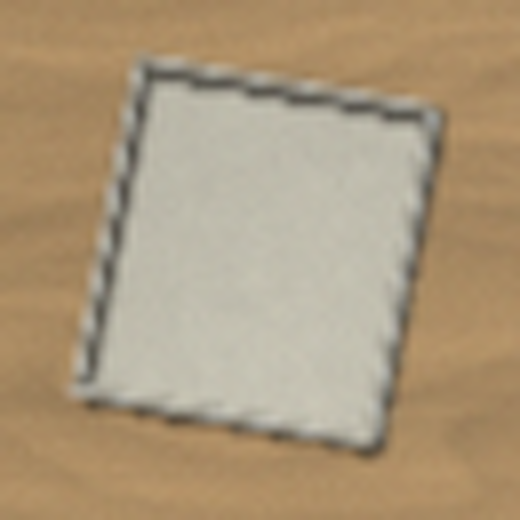

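Run:
```python
from h import *
t=snap('top')
P=lambda x,y,s=12,o=(365,130):((x+.5)/s-.5+o[0],(y+.5)/s-.5+o[1])
a=atz(t,P(302,238),85);print('axis',a)
l1,l2=atz(t,P(500,40),80),atz(t,P(552,400),80);print('flange',l1,l2,np.degrees(np.arctan2(*(l1-l2)[1::-1])))
l1,l2=atz(t,P(45,100),80),atz(t,P(100,465),80);print('flange',l1,l2,np.degrees(np.arctan2(*(l1-l2)[1::-1])))
l1,l2=atz(t,P(110,437),75),atz(t,P(530,385),75);print('front edge',l1,l2,np.degrees(np.arctan2(*(l1-l2)[1::-1])))
k=atz(t,P(322,432),140);print('knob',k, np.linalg.norm((k-a)[:2]),np.degrees(np.arctan2(*(k-a)[1::-1])))
k=atz(t,(391.2,163.4),140);print('net',k)
for c in ((140,68),(435,110),(378,445),(80,393)):print('tray',atz(t,P(*c,8,(210,170)),35))
print('tray c',np.mean([atz(t,P(*c,8,(210,170)),35) for c in ((140,68),(435,110),(378,445),(80,393))],0))
```

```text
axis [ 654.83035847 -299.32704385   85.        ]
flange [ 723.71057104 -369.80072845   80.        ] [ 599.07262953 -383.31179185   80.        ] 6.186846646151933
flange [ 704.74227143 -213.9354785    80.        ] [ 578.74895143 -229.49259097   80.        ] 7.039007542251067
front edge [ 589.15083064 -233.74155574   75.        ] [ 605.22351083 -377.05269977   75.        ] 96.39911549139535
knob [ 578.70475193 -295.01846574  140.        ] 76.24743810053616 176.7606136727493
net [ 587.21735836 -294.58254946  140.        ]
tray [553.21644252 371.31938768  35.        ]
tray [529.19716798 218.23914404  35.        ]
tray [356.23179946 247.53619548  35.        ]
tray [384.94704365 400.80210188  35.        ]
tray c [455.8981134  309.47420727  35.        ]
```

Damper axis is about (655,-299), duct yaw about 6.5°. The knob is about (580,-295) at radius 76, which fits the 75 mm given. The tray centre is about (456,309). First I'll turn the tool to yaw 0.

```bash
cat > go.py <<'E'
# usage: go.py x y z yawdeg  -> remaining shift in tool axes (units) and turn units
import sys
from h import *
s=state();R=np.array(s['ee_rot']);p=np.array(s['eef_pos'])
y=np.degrees(np.arctan2(R[1,0],R[0,0]))
print('t',round(s['time'],2),'pos',p.round(1),'yaw',round(y,1),'tilt z',R[:,2].round(3),'F',np.round(s['force'],1),'op',round(s['opening'],1),'q6',round(s['joint_pos'][5],2))
if len(sys.argv)>3:
    d=R.T@(np.array(list(map(float,sys.argv[1:4])))-p)/40
    print('shift',d.round(3),'|',(d/5).round(3),'per row of 5')
    if len(sys.argv)>4:
        dy=(float(sys.argv[4])-y+180)%360-180
        print('rz total',round(-dy/4,2))
E
python3 -m pendant '[0,0,1,0,0,0,0.5, 0,0,1,0,0,0,0.5, 0,0,1,0,0,0,0.5, 0,0,1,0,0,0,0.5, 0,0,1,0,0,0,0.5]' 30; python3 go.py 580 -295 200 0
```

```text
time: 2.57
eef_pos: [234.6, -552.2, 250.3]
ee_rot: [[0.999, 0.039, -0.0], [0.039, -0.999, 0.0], [-0.0, -0.0, -1.0]]
force: [1.0, -0.3, 0.1]
opening: 42.5
t 2.57 pos [ 234.6 -552.2  250.3] yaw 2.2 tilt z [-0.  0. -1.] F [ 1.  -0.3  0.1] op 42.5 q6 0.25
shift [ 8.88  -6.086  1.257] | [ 1.776 -1.217  0.251] per row of 5
rz total 0.56
```

```bash
python3 -m pendant '[0,0,0.5,0.8,-0.57,0,0.5, 0,0,0,0.8,-0.57,0,0.5, 0,0,0,0.8,-0.57,0,0.5, 0,0,0,0.8,-0.57,0,0.5, 0,0,0,0.8,-0.57,0,0.5]' 30; python3 -m pendant '[0,0,0,0.8,-0.57,0,0.5, 0,0,0,0.8,-0.57,0,0.5, 0,0,0,0.8,-0.57,0,0.5, 0,0,0,0.8,-0.57,0,0.5, 0,0,0,0.8,-0.57,0,0.5]' 30;  python3 go.py 580 -295 200 0
python3 - <<'E'
from h import *
p=snap('side');q=snap('top')
for P,n in ((p,'f1'),(q,'f2')):
    im=cv2.cvtColor(P['image'],cv2.COLOR_RGB2BGR);c=(proj(P,[580,-295,140])[0]).astype(int);print(c)
    c=im[max(0,c[1]-50):c[1]+50,c[0]-60:c[0]+60];cv2.imwrite('pics/%s.png'%n,cv2.resize(c,None,fx=6,fy=6,interpolation=cv2.INTER_CUBIC))
E
```

```text
time: 2.98
eef_pos: [392.8, -440.8, 249.9]
ee_rot: [[1.0, -0.015, -0.002], [-0.015, -1.0, -0.005], [-0.002, 0.005, -1.0]]
force: [0.3, -1.0, 0.4]
opening: 43.0
time: 3.4
eef_pos: [561.7, -322.8, 249.8]
ee_rot: [[1.0, -0.016, -0.001], [-0.016, -1.0, -0.007], [-0.001, 0.007, -1.0]]
force: [-0.0, 0.1, 0.3]
opening: 42.6
t 3.4 pos [ 561.7 -322.8  249.8] yaw -0.9 tilt z [-0.001 -0.007 -1.   ] F [-0.   0.1  0.3] op 42.6 q6 0.96
shift [ 0.447 -0.711  1.24 ] | [ 0.089 -0.142  0.248] per row of 5
rz total -0.24
[405 212]
[391 165]
```

View pics/f1.png

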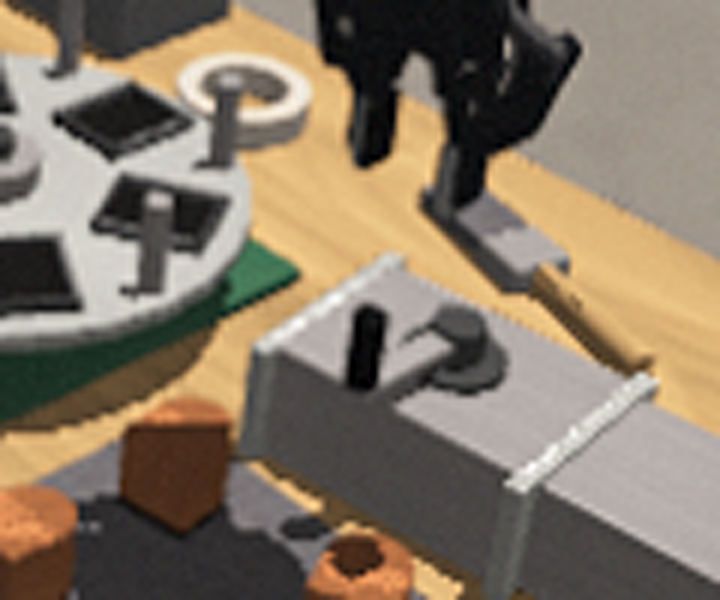

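View pics/f2.png

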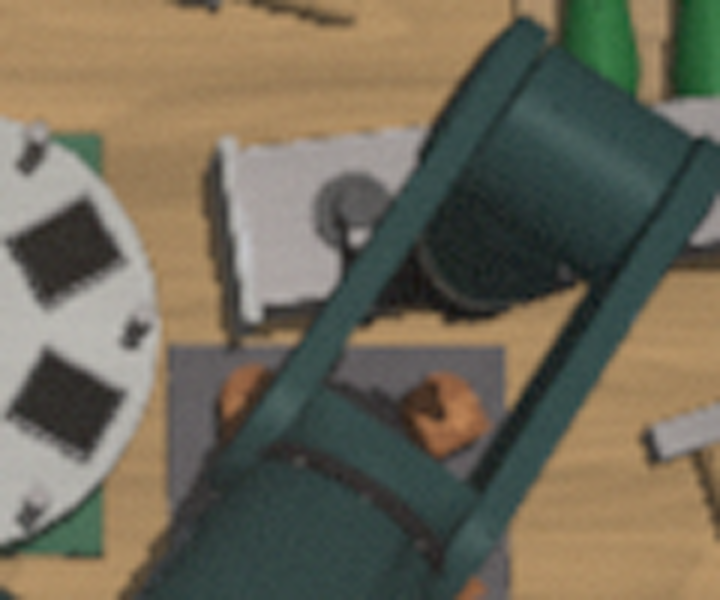

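Run:
```python
from h import *
p=snap('side')
print(proj(p,[580,-295,140]),atz(p,(345+370.5/6-.5,162+316/6-.5),140))
print('knob bottom',atz(p,(345+362/6-.5,162+385/6-.5),97))
# disc cap of damper
print('axis cap',atz(p,(345+458/6-.5,162+327/6-.5),100))
```

```text
[[405.18749423 212.44624823]] [ 575.98556361 -302.7771852   140.        ]
knob bottom [ 577.34598231 -303.17630307   97.        ]
axis cap [ 650.49361638 -302.30580434  100.        ]
```

The side view puts the knob at (576.5,-303) and the top view at (579,-295). I'll descend at the mean with the jaws wider.

```bash
python3 -m pendant '[0,0,-0.24,0.12,-0.15,0.3,0.7, 0,0,0,0.12,-0.15,0.3,0.7, 0,0,0,0.1,-0.15,0.3,0.7, 0,0,0,0.08,-0.12,0.3,0.7, 0,0,0,0,0,0.1,0.7]' 30;  python3 go.py 578 -299 122 0
```

```text
time: 3.97
eef_pos: [577.2, -300.6, 192.6]
ee_rot: [[1.0, 0.003, -0.002], [0.003, -1.0, -0.007], [-0.002, 0.007, -1.0]]
force: [0.0, -0.1, 0.7]
opening: 60.0
t 3.97 pos [ 577.2 -300.6  192.6] yaw 0.1 tilt z [-0.002 -0.007 -1.   ] F [ 0.  -0.1  0.7] op 60.0 q6 0.99
shift [ 0.023 -0.052  1.765] | [ 0.005 -0.01   0.353] per row of 5
rz total 0.04
```

```bash
python3 -m pendant '[0,0,0,0,0,0.45,0.7, 0,0,0,0,0,0.45,0.7, 0,0,0,0,0,0.45,0.7, 0,0,0,0,-0.03,0.35,0.7, 0,0,0,0,-0.02,0.1,0.7]' 30;  python3 go.py 578 -299 122 0
python3 - <<'E'
from h import *
p=snap('side')
im=cv2.cvtColor(p['image'],cv2.COLOR_RGB2BGR);c=im[160:260,345:465];cv2.imwrite('pics/g1.png',cv2.resize(c,None,fx=6,fy=6,interpolation=cv2.INTER_CUBIC))
E
```

```text
time: 4.38
eef_pos: [572.0, -301.8, 114.5]
ee_rot: [[1.0, -0.003, -0.005], [-0.003, -1.0, -0.006], [-0.005, 0.006, -1.0]]
force: [-0.8, 0.3, -0.4]
opening: 59.7
t 4.38 pos [ 572.  -301.8  114.5] yaw -0.2 tilt z [-0.005 -0.006 -1.   ] F [-0.8  0.3 -0.4] op 59.7 q6 0.99
shift [ 0.149 -0.069 -0.188] | [ 0.03  -0.014 -0.038] per row of 5
rz total -0.05
```

View pics/g1.png

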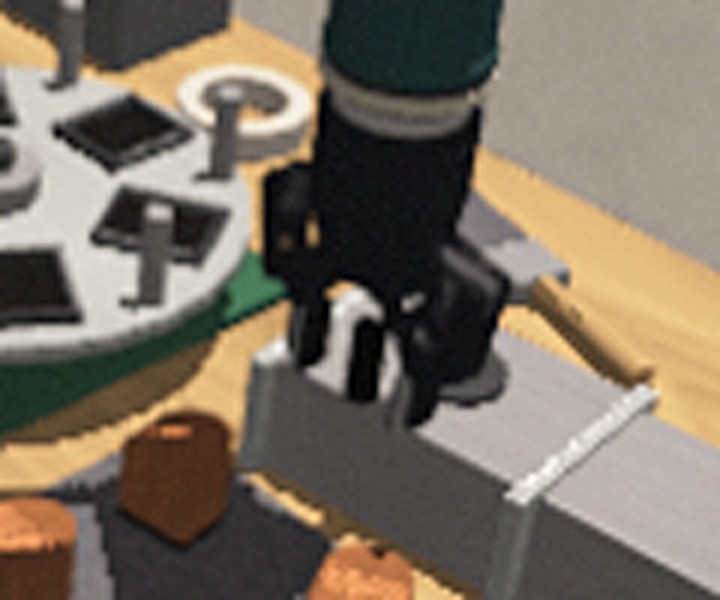

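The knob stands between the fingers, but the tool came down about 7 mm low. I'll raise it, shift +x and close.

```bash
python3 -m pendant '[0,0,0,0.08,0,-0.12,0.7, 0,0,0,0.07,-0.02,-0.1,0.6, 0,0,0,0,0,0,0.2, 0,0,0,0,0,0,0.1, 0,0,0,0,0,0,0.1]' 30;python3 -m pendant '[0,0,0,0,0,0,0.1, 0,0,0,0,0,0,0.1, 0,0,0,0,0,0,0.1, 0,0,0,0,0,0,0.1, 0,0,0,0,0,0,0.1]' 30;  python3 go.py 578 -299 122 0
```

```text
time: 4.85
eef_pos: [578.6, -302.5, 127.0]
ee_rot: [[1.0, -0.005, -0.004], [-0.005, -1.0, -0.007], [-0.004, 0.007, -1.0]]
force: [0.3, 0.2, -8.1]
opening: 16.9
time: 5.27
eef_pos: [578.5, -302.4, 126.9]
ee_rot: [[1.0, -0.005, -0.003], [-0.005, -1.0, -0.007], [-0.003, 0.007, -1.0]]
force: [-0.3, -0.7, -2.5]
opening: 17.1
t 5.27 pos [ 578.5 -302.4  126.9] yaw -0.3 tilt z [-0.003 -0.007 -1.   ] F [-0.3 -0.7 -2.5] op 17.1 q6 1.0
shift [-0.013 -0.086  0.121] | [-0.003 -0.017  0.024] per row of 5
rz total -0.07
```

Gripped at 17.1 mm, so it holds the knob. Now I'll follow the arc clockwise around about (652,-301).

```bash
cat > arc.py <<'E'
from h import *
s=state();p=np.array(s['eef_pos']);c=np.array([652.,-301.]);d=p[:2]-c
print('t',round(s['time'],2),p.round(1),'ang',round(np.degrees(np.arctan2(d[1],d[0]))%360,1),'r',round(np.hypot(*d),1),'F',np.round(s['force'],1),'op',round(s['opening'],1))
E
python3 -m pendant '[0,0,0,0.01,-0.15,0,0.1, 0,0,0,0.02,-0.15,0,0.1, 0,0,0,0.04,-0.15,0,0.1, 0,0,0,0.05,-0.15,0,0.1, 0,0,0,0.06,-0.14,0,0.1]' 30; python3 arc.py
```

```text
time: 5.68
eef_pos: [578.6, -277.9, 126.8]
ee_rot: [[1.0, -0.008, -0.016], [-0.008, -1.0, -0.015], [-0.016, 0.015, -1.0]]
force: [-4.6, -5.3, 0.7]
opening: 17.3
t 5.68 [ 578.6 -277.9  126.8] ang 162.6 r 76.9 F [-4.6 -5.3  0.7] op 17.3
```

```bash
python3 -m pendant '[0,0,0,0.1,-0.16,0,0.1, 0,0,0,0.1,-0.15,0,0.1, 0,0,0,0.11,-0.14,0,0.1, 0,0,0,0.12,-0.13,0,0.1, 0,0,0,0.13,-0.12,0,0.1]' 30; python3 arc.py
```

```text
time: 6.1
eef_pos: [589.8, -250.8, 126.9]
ee_rot: [[0.999, -0.011, -0.038], [-0.012, -1.0, -0.017], [-0.038, 0.017, -0.999]]
force: [-5.5, -4.1, 2.0]
opening: 17.4
t 6.1 [ 589.8 -250.8  126.9] ang 141.1 r 80.0 F [-5.5 -4.1  2. ] op 17.4
```

```bash
python3 -m pendant '[0,0,0,0.17,-0.1,0,0.1, 0,0,0,0.2,-0.09,0,0.1, 0,0,0,0.2,-0.08,0,0.1, 0,0,0,0.2,-0.07,0,0.1, 0,0,0,0.2,-0.06,0,0.1]' 30; python3 arc.py
```

```text
time: 6.52
eef_pos: [618.0, -231.3, 126.9]
ee_rot: [[0.998, -0.015, -0.06], [-0.015, -1.0, -0.011], [-0.06, 0.012, -0.998]]
force: [-4.8, -0.9, 3.5]
opening: 17.0
t 6.52 [ 618.  -231.3  126.9] ang 116.0 r 77.5 F [-4.8 -0.9  3.5] op 17.0
```

```bash
python3 -m pendant '[0,0.2,0,0.19,-0.03,0,0.1, 0,0.2,0,0.2,-0.02,0,0.1, 0,0.2,0,0.2,-0.01,0,0.1, 0,0.2,0,0.2,0,0,0.1, 0,0.2,0,0.15,0,0,0.1]' 30; python3 arc.py
```

```text
time: 6.93
eef_pos: [645.2, -224.1, 126.6]
ee_rot: [[1.0, -0.014, -0.013], [-0.014, -1.0, -0.005], [-0.013, 0.005, -1.0]]
force: [-20.7, -5.7, 9.8]
opening: 16.9
t 6.93 [ 645.2 -224.1  126.6] ang 95.1 r 77.2 F [-20.7  -5.7   9.8] op 16.9
```

The x force rose to 20 N near the computed open angle of 95°, so it's at the stop. I'll release and lift.

```bash
python3 -m pendant '[0,0.05,0,0,0,0,0.4, 0,0.05,0,0,0,0,0.5, 0,0.05,0,0,0,0,0.5, 0,0,0,0,0,-0.1,0.5, 0,0,0,0,0,-0.4,0.5]' 30;python3 -m pendant '[0,0.05,0,0,0,-0.5,0.5, 0,0.05,0,0,0,-0.7,0.5, 0,0,-0.2,-0.3,0,-0.5,0.5, 0,0,0,-0.5,-0.5,-0.1,0.5, 0,0,0,-0.5,-1,0,0.5]' 30;  python3 go.py 474 -11 200 -0.9
```

```text
time: 7.35
eef_pos: [643.5, -222.6, 145.5]
ee_rot: [[1.0, -0.014, -0.006], [-0.014, -1.0, -0.004], [-0.006, 0.004, -1.0]]
force: [-0.7, 0.2, 0.2]
opening: 42.9
time: 7.77
eef_pos: [599.1, -168.5, 224.9]
ee_rot: [[1.0, -0.004, 0.016], [-0.004, -1.0, -0.011], [0.016, 0.011, -1.0]]
force: [0.8, 1.6, 0.1]
opening: 42.6
t 7.77 pos [ 599.1 -168.5  224.9] yaw -0.2 tilt z [ 0.016 -0.011 -1.   ] F [0.8 1.6 0.1] op 42.6 q6 1.19
shift [-3.15  -3.933  0.527] | [-0.63  -0.787  0.105] per row of 5
rz total 0.17
```

```bash
python3 -m pendant '[0.1,-0.2,0.1,-0.6,-0.8,0,0.5, 0.1,-0.03,0.1,-0.6,-0.8,0,0.6, 0,0,0,-0.6,-0.8,0,0.6, 0,0,0,-0.6,-0.8,0,0.7, 0,0,0,-0.4,-0.5,0,0.7]' 30
python3 go.py 474 -11 200 -0.9
python3 - <<'E'
from h import *
p=snap('side');q=snap('top')
for P,n in ((p,'i1'),(q,'i2')):
    im=cv2.cvtColor(P['image'],cv2.COLOR_RGB2BGR);c=(proj(P,[640,-280,110])[0]).astype(int)
    c=im[max(0,c[1]-50):c[1]+50,c[0]-60:c[0]+60];cv2.imwrite('pics/%s.png'%n,cv2.resize(c,None,fx=6,fy=6,interpolation=cv2.INTER_CUBIC))
E
```

```text
time: 8.18
eef_pos: [487.3, -12.5, 228.1]
ee_rot: [[1.0, -0.021, 0.012], [-0.021, -1.0, 0.003], [0.012, -0.003, -1.0]]
force: [-0.6, -0.2, -0.0]
opening: 59.8
t 8.18 pos [487.3 -12.5 228.1] yaw -1.2 tilt z [ 0.012  0.003 -1.   ] F [-0.6 -0.2 -0. ] op 59.8 q6 1.42
shift [-0.343 -0.027  0.699] | [-0.069 -0.005  0.14 ] per row of 5
rz total -0.08
```

View pics/i1.png

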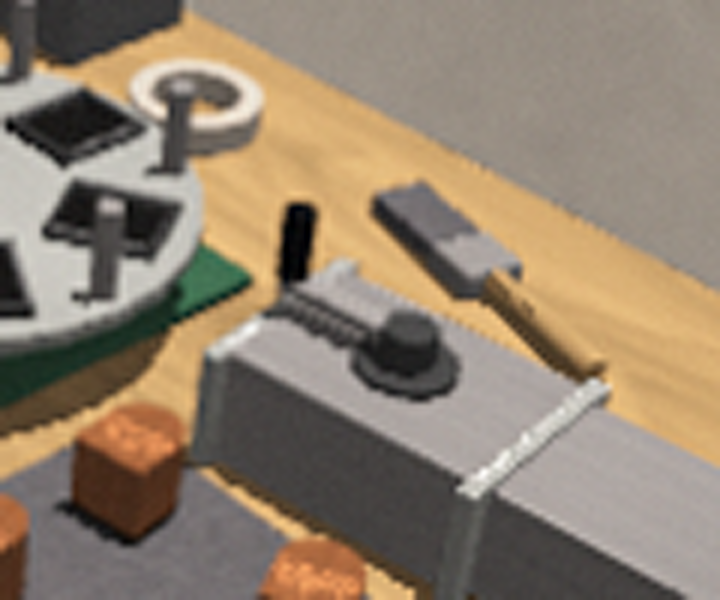

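View pics/i2.png

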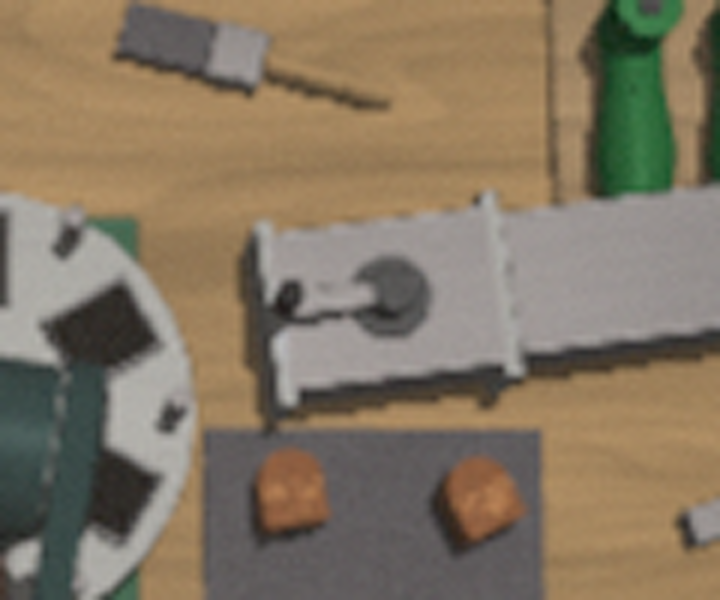

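Run:
```python
from h import *
p=snap('side');q=snap('top')
for P in (p,q):
    c=(proj(P,[640,-280,110])[0]).astype(int);print('org',c-[60,50])
    print([(np.round(a['position'],1),round(a['p'],2),atz(P,a['position'],140).round(1)) for a in place_of(P,'damper_knob')[:3]])
    print('model open',(( proj(P,[[652.5-75*np.sin(np.radians(6.5)),-301+75*np.cos(np.radians(6.5)),140],[652.5,-301,85]])-(c-[60,50]))+.5)*6)
```

```text
org [353 161]
[(array([347.7, 261.8]), 0.7, array([ 307.1, -352.2,  140. ])), (array([404.7, 194.6]), 0.57, array([ 651.7, -228.1,  140. ]))]
model open [[300.89899881 208.02719613]
 [406.31693682 353.67677812]]
org [325 101]
[(array([372.7, 183.3]), 0.68, array([ 509.5, -220. ,  140. ])), (array([371.9, 147.8]), 0.46, array([ 650.4, -220.4,  140. ]))]
model open [[293.94177655 293.2232356 ]
 [393.81663737 296.60379347]]
```

The damper reads open in both views, with the knob on the model's open point. Next, down onto the finished heel.

```bash
python3 -m pendant '[-0.05,-0.17,-0.08,-0.15,-0.02,0.5,0.7, 0,0,0,-0.12,-0.02,0.5,0.7, 0,0,0,-0.05,-0.02,0.5,0.7, 0,0,0,0,0,0.4,0.7, 0,0,0,0,0,0.1,0.7]' 40
python3 go.py 474.5 -10.5 105 -0.9
```

```text
time: 8.9
eef_pos: [489.0, -19.6, 148.3]
ee_rot: [[1.0, -0.023, 0.015], [-0.023, -1.0, -0.006], [0.015, 0.005, -1.0]]
force: [-0.2, -0.6, 0.3]
opening: 59.6
t 8.9 pos [489.  -19.6 148.3] yaw -1.3 tilt z [ 0.015 -0.006 -1.   ] F [-0.2 -0.6  0.3] op 59.6 q6 1.42
shift [-0.384 -0.226  1.076] | [-0.077 -0.045  0.215] per row of 5
rz total -0.1
```

```bash
python3 -m pendant '[0.09,-0.21,-0.1,-0.2,-0.12,0,0.7, 0,0,0,-0.15,-0.08,0.1,0.7, 0,0,0,-0.05,-0.03,0.2,0.7, 0,0,0,0,0,0.2,0.7, 0,0,0,0,0,0,0.7]' 40
python3 go.py 474.5 -10.5 105 -0.9
```

```text
time: 9.32
eef_pos: [474.9, -11.8, 127.4]
ee_rot: [[1.0, -0.019, 0.001], [-0.019, -1.0, 0.001], [0.001, -0.001, -1.0]]
force: [-0.9, 0.1, -0.5]
opening: 59.9
t 9.32 pos [474.9 -11.8 127.4] yaw -1.1 tilt z [ 0.001  0.001 -1.   ] F [-0.9  0.1 -0.5] op 59.9 q6 1.42
shift [-0.012 -0.031  0.56 ] | [-0.002 -0.006  0.112] per row of 5
rz total -0.05
```

```bash
python3 -m pendant '[0,0,-0.05,-0.01,-0.03,0.2,0.7, 0,0,0,0,0,0.2,0.7, 0,0,0,0,0,0.1,0.7, 0,0,0,0,0,0.03,0.7, 0,0,0,0,0,0,0.7]' 40
python3 go.py 474.5 -10.5 105 -0.9
python3 - <<'E'
from h import *
p=snap('side')
im=cv2.cvtColor(p['image'],cv2.COLOR_RGB2BGR);c=im[140:240,270:390];cv2.imwrite('pics/j1.png',cv2.resize(c,None,fx=6,fy=6,interpolation=cv2.INTER_CUBIC))
E
```

```text
time: 9.73
eef_pos: [475.5, -10.4, 104.5]
ee_rot: [[1.0, -0.014, 0.003], [-0.014, -1.0, 0.001], [0.003, -0.001, -1.0]]
force: [-0.6, 0.3, 0.2]
opening: 59.8
t 9.73 pos [475.5 -10.4 104.5] yaw -0.8 tilt z [ 0.003  0.001 -1.   ] F [-0.6  0.3  0.2] op 59.8 q6 1.42
shift [-0.025  0.004 -0.012] | [-0.005  0.001 -0.002] per row of 5
rz total 0.02
```

View pics/j1.png

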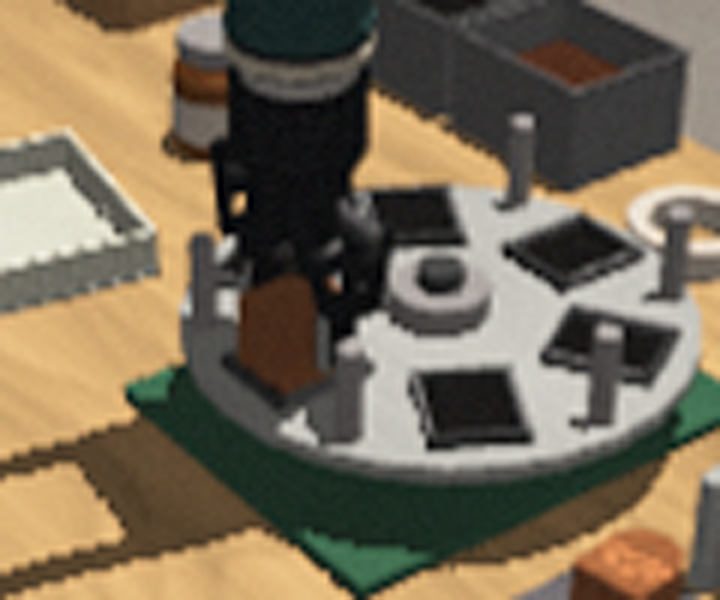

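The fingers straddle the heel in its nest. Closing now.

```bash
python3 -m pendant '[0,0,0,0,0,0,0.4, 0,0,0,0,0,0,0.4, 0,0,0,0,0,0,0.4, 0,0,0,0,0,0,0.4, 0,0,0,0,0,0,0.4]' 40
python3 go.py 474.5 -10.5 105 -0.9
```

```text
time: 10.2
eef_pos: [476.1, -10.5, 105.3]
ee_rot: [[1.0, -0.014, 0.005], [-0.014, -1.0, 0.001], [0.005, -0.001, -1.0]]
force: [0.6, -0.6, -1.2]
opening: 43.4
t 10.2 pos [476.1 -10.5 105.3] yaw -0.8 tilt z [ 0.005  0.001 -1.   ] F [ 0.6 -0.6 -1.2] op 43.4 q6 1.42
shift [-0.039  0.001  0.008] | [-0.008  0.     0.002] per row of 5
rz total 0.02
```

```bash
python3 -m pendant '[0,0,0,0,0,-0.2,0.4, 0,0,0,0,0,-0.4,0.4, 0,0,0,0,0,-0.6,0.4, 0,0,0,0,0,-0.6,0.4, 0,0,0,0,-0.2,-0.4,0.4]' 40
python3 go.py 456 309 190 0
python3 -m pendant '[0,0,0,0,-0.5,-0.2,0.4, 0,0,0,-0.06,-0.8,0,0.4, 0,0,0,-0.06,-0.9,0,0.4, 0,0,0,-0.06,-0.9,0,0.4, 0,0,0,-0.06,-0.9,0,0.4]' 40
python3 go.py 456 309 190 0
```

```text
time: 10.62
eef_pos: [472.2, -2.8, 194.6]
ee_rot: [[1.0, -0.015, -0.005], [-0.015, -1.0, 0.002], [-0.005, -0.002, -1.0]]
force: [0.3, -0.5, -1.6]
opening: 43.3
t 10.62 pos [472.2  -2.8 194.6] yaw -0.9 tilt z [-0.005  0.002 -1.   ] F [ 0.3 -0.5 -1.6] op 43.3 q6 1.43
shift [-0.524 -7.786  0.13 ] | [-0.105 -1.557  0.026] per row of 5
rz total -0.22
time: 11.03
eef_pos: [470.0, 157.4, 212.2]
ee_rot: [[1.0, -0.025, 0.009], [-0.025, -1.0, -0.001], [0.01, 0.001, -1.0]]
force: [0.6, 0.0, -0.7]
opening: 43.3
t 11.03 pos [470.  157.4 212.2] yaw -1.5 tilt z [ 0.009 -0.001 -1.   ] F [ 0.6  0.  -0.7] op 43.3 q6 1.78
shift [-0.452 -3.78   0.548] | [-0.09  -0.756  0.11 ] per row of 5
rz total -0.36
```

```bash
python3 -m pendant '[0,-0.1,0,-0.12,-0.8,0.1,0.4, 0,0,0,-0.12,-0.8,0.2,0.4, 0,0,0,-0.1,-0.8,0.3,0.4, 0,0,0,-0.06,-0.5,0.5,0.4, 0,0,0,0,-0.1,0.6,0.4]' 40
python3 -m pendant '[0,0,0,0,0,0.5,0.4, 0,0,0,0,0,0.4,0.4, 0,0,0,0,0,0.2,0.4, 0,0,0,0,0,0,0.4, 0,0,0,0,0,0,0.4]' 40
python3 go.py 456 309 42 0
```

```text
time: 11.45
eef_pos: [460.3, 291.7, 151.6]
ee_rot: [[1.0, -0.022, 0.018], [-0.022, -1.0, 0.008], [0.018, -0.008, -1.0]]
force: [0.5, -0.4, -1.1]
opening: 43.8
time: 11.87
eef_pos: [458.1, 294.8, 104.2]
ee_rot: [[1.0, -0.016, 0.014], [-0.016, -1.0, 0.007], [0.014, -0.007, -1.0]]
force: [0.2, -0.5, -0.9]
opening: 43.1
t 11.87 pos [458.1 294.8 104.2] yaw -0.9 tilt z [ 0.014  0.007 -1.   ] F [ 0.2 -0.5 -0.9] op 43.1 q6 2.03
shift [-0.079 -0.344  1.556] | [-0.016 -0.069  0.311] per row of 5
rz total -0.23
```

```bash
python3 -m pendant '[-0.1,-0.2,0,-0.05,-0.2,0.2,0.4, 0,0,0,0,-0.1,0.3,0.4, 0,0,0,0,0,0.4,0.4, 0,0,0,0,0,0.3,0.4, 0,0,0,0,0,0.1,0.4]' 40
python3 go.py 456 309 41 0
```

```text
time: 12.28
eef_pos: [461.2, 310.4, 53.9]
ee_rot: [[1.0, -0.018, 0.008], [-0.018, -1.0, 0.004], [0.008, -0.005, -1.0]]
force: [-0.3, 0.2, -2.0]
opening: 43.6
t 12.28 pos [461.2 310.4  53.9] yaw -1.1 tilt z [ 0.008  0.004 -1.   ] F [-0.3  0.2 -2. ] op 43.6 q6 2.06
shift [-0.132  0.039  0.322] | [-0.026  0.008  0.064] per row of 5
rz total -0.26
```

```bash
python3 -m pendant '[-0.05,-0.1,0,0,0,0.15,0.4, 0,0,0,0,0,0.1,0.4, 0,0,0,0,0,0.05,0.4, 0,0,0,0,0,0.03,0.4, 0,0,0,0,0,0,0.4]' 40
python3 go.py 456 309 40 0
```

```text
time: 12.7
eef_pos: [462.2, 311.3, 40.3]
ee_rot: [[1.0, -0.019, 0.001], [-0.019, -1.0, 0.001], [0.001, -0.001, -1.0]]
force: [0.5, -0.0, -1.1]
opening: 43.5
t 12.7 pos [462.2 311.3  40.3] yaw -1.1 tilt z [ 0.001  0.001 -1.   ] F [ 0.5 -0.  -1.1] op 43.5 q6 2.06
shift [-0.153  0.061  0.007] | [-0.031  0.012  0.001] per row of 5
rz total -0.27
```

```bash
python3 -m pendant '[0,0,0,0,0,0.05,0.4, 0,0,0,0,0,0.03,0.4, 0,0,0,0,0,0,0.4, 0,0,0,0,0,0,0.5, 0,0,0,0,0,0,0.65]' 40
python3 -m pendant '[0,0,0,0,0,0,0.7, 0,0,0,0,0,0,0.7, 0,0,0,0,0,-0.1,0.7, 0,0,0,0,0,-0.3,0.7, 0,0,0,0,0,-0.6,0.7]' 40
python3 -m pendant '[0,0,0,0,0,-1,0.7, 0,0,0,0,0,-1,0.7, 0,0,0,0,0.3,-0.9,0.7, 0,0,0,0,0.6,-0.4,0.7, 0,0,0,0,1,0,0.7]' 40
python3 go.py 529 -234 190 8.6
python3 - <<'E'
from h import *
p=snap('side')
im=cv2.cvtColor(p['image'],cv2.COLOR_RGB2BGR);c=im[120:245,200:360];cv2.imwrite('pics/k1.png',cv2.resize(c,None,fx=4.8,fy=4.8,interpolation=cv2.INTER_CUBIC))
E
```

```text
time: 13.12
eef_pos: [463.3, 311.9, 41.3]
ee_rot: [[1.0, -0.019, 0.005], [-0.019, -1.0, 0.003], [0.005, -0.003, -1.0]]
force: [0.5, -0.9, 0.8]
opening: 53.9
time: 13.53
eef_pos: [460.8, 310.4, 78.6]
ee_rot: [[1.0, -0.019, -0.002], [-0.019, -1.0, -0.001], [-0.002, 0.001, -1.0]]
force: [0.5, -0.7, 0.1]
opening: 59.5
time: 13.95
eef_pos: [462.0, 238.7, 220.6]
ee_rot: [[1.0, -0.014, 0.004], [-0.014, -1.0, 0.004], [0.004, -0.004, -1.0]]
force: [1.6, -0.3, -0.2]
opening: 59.7
t 13.95 pos [462.  238.7 220.6] yaw -0.8 tilt z [ 0.004  0.004 -1.   ] F [ 1.6 -0.3 -0.2] op 59.7 q6 1.93
shift [ 1.833 11.796  0.727] | [0.367 2.359 0.145] per row of 5
rz total -2.34
```

View pics/k1.png

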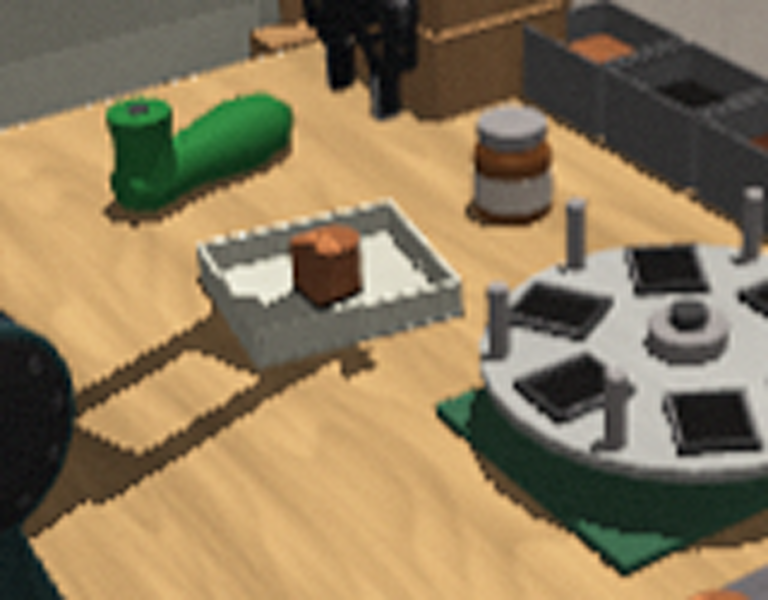

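The finished heel stands upright in the tray and the nest is empty. With the arm clear I'll refit the mat heels and the station.

```bash
cat >> h.py <<'E'
def nests(p,near=None):
    g=cv2.cvtColor(p['image'],cv2.COLOR_RGB2GRAY)
    c=cv2.resize(g[125:220,275:365],None,fx=S,fy=S,interpolation=cv2.INTER_CUBIC)
    n,lab,st,ce=cv2.connectedComponentsWithStats((c<95).astype(np.uint8))
    out=[]
    for k in range(1,n):
        if 150*S*S<st[k,4]<215*S*S: out.append(atz(p,(ce[k]+.5)/S-.5+[275,125],70)[:2])
    return np.array(out)
def station_fit(p,c=(580,-11)):
    N=nests(p)
    r=np.hypot(*(N-c).T);N=N[abs(r-105)<8]
    a=np.arctan2(*(N-c).T[::-1]);k=np.round(a/(np.pi/3))
    f=lambda q:(np.c_[q[0]+105*np.cos(k*np.pi/3+q[2]),q[1]+105*np.sin(k*np.pi/3+q[2])]-N).ravel()
    R=least_squares(f,[*c,0]);return R.x,len(N),np.abs(R.fun).max()
def heels(p):
    out=[]
    big=brown(p['image'])
    n,lab,st,ce=cv2.connectedComponentsWithStats(big.astype(np.uint8))
    for k in range(1,n):
        if st[k,4]>40 and 345<ce[k][0]<425 and 165<ce[k][1]<245: 
            r=fitheel(p,ce[k]);out.append(r)
    return out
E
python3 - <<'E'
from h import *
q=snap('top','l.png')
print(station_fit(q))
for r in heels(q): print(np.round(r,1),'deg',round(np.degrees(r[2]),1))
E
```

```text
(array([ 5.80099729e+02, -1.14774205e+01, -1.44279257e-02]), 6, np.float64(0.5663187932382101))
[ 5.292e+02 -2.336e+02  2.000e-01  1.000e-01  1.229e+02] deg 8.7
[ 5.213e+02 -3.657e+02  5.000e-01  1.000e-01  1.238e+02] deg 30.0
[ 414.8 -236.    -0.     0.   123.7] deg -1.4
[ 4.079e+02 -3.567e+02  5.000e-01  1.000e-01  1.274e+02] deg 29.3
```

```bash
python3 -m pendant '[0,0,0,0,1,0,0.75, 0,0,0,0,1,0,0.75, 0,0,0,0,1,0,0.75, 0,0,0,-0.1,1,0,0.75, 0,0,0,-0.1,1,0,0.75]' 40
python3 -m pendant '[0,0,0,-0.2,1,0,0.75, 0,0,0,-0.2,1,0,0.75, 0,0,0,-0.2,1,0,0.75, 0,0,0,-0.2,1,0.1,0.75, 0,0,0,-0.1,0.7,0.2,0.75]' 40
python3 go.py 415 -236 60 -1.4
```

```text
time: 14.47
eef_pos: [449.1, 35.5, 218.7]
ee_rot: [[1.0, -0.011, 0.003], [-0.011, -1.0, 0.004], [0.003, -0.004, -1.0]]
force: [0.7, -0.8, -0.3]
opening: 63.9
time: 14.88
eef_pos: [410.0, -158.4, 206.7]
ee_rot: [[1.0, -0.011, 0.007], [-0.011, -1.0, 0.003], [0.007, -0.003, -1.0]]
force: [1.3, 0.6, 0.7]
opening: 64.4
t 14.88 pos [ 410.  -158.4  206.7] yaw -0.6 tilt z [ 0.007  0.003 -1.   ] F [1.3 0.6 0.7] op 64.4 q6 1.05
shift [0.122 1.947 3.663] | [0.024 0.389 0.733] per row of 5
rz total 0.2
```

```bash
python3 -m pendant '[0,-0.1,0.2,0.05,0.7,0.6,0.75, 0,0,0,0.05,0.6,0.6,0.75, 0,0,0,0,0.2,0.7,0.75, 0,0,0,0,0,0.5,0.75, 0,0,0,0,0,0.1,0.75]' 40
python3 go.py 415 -236 60 -1.4
```

```text
time: 15.3
eef_pos: [414.7, -229.4, 103.9]
ee_rot: [[0.999, -0.035, 0.006], [-0.035, -0.999, -0.003], [0.006, 0.002, -1.0]]
force: [0.1, 0.3, -1.8]
opening: 64.0
t 15.3 pos [ 414.7 -229.4  103.9] yaw -2.0 tilt z [ 0.006 -0.003 -1.   ] F [ 0.1  0.3 -1.8] op 64.0 q6 0.95
shift [0.006 0.161 1.097] | [0.001 0.032 0.219] per row of 5
rz total -0.16
```

```bash
python3 -m pendant '[0.05,-0.1,-0.1,0,0.13,0,0.75, 0,0,0,0,0.03,0.3,0.75, 0,0,0,0,0,0.4,0.75, 0,0,0,0,0,0.4,0.75, 0,0,0,0,0,0.2,0.75]' 40
python3 go.py 415 -236 35.3 -1.4
python3 - <<'E'
from h import *
p=snap('side')
im=cv2.cvtColor(p['image'],cv2.COLOR_RGB2BGR);c=im[215:315,290:410];cv2.imwrite('pics/m1.png',cv2.resize(c,None,fx=6,fy=6,interpolation=cv2.INTER_CUBIC))
E
```

```text
time: 15.72
eef_pos: [417.4, -236.5, 53.6]
ee_rot: [[1.0, -0.025, 0.001], [-0.025, -1.0, 0.0], [0.001, -0.0, -1.0]]
force: [-0.3, -0.2, 0.4]
opening: 64.1
t 15.72 pos [ 417.4 -236.5   53.6] yaw -1.4 tilt z [ 0.001  0.    -1.   ] F [-0.3 -0.2  0.4] op 64.1 q6 0.93
shift [-0.059 -0.012  0.458] | [-0.012 -0.002  0.092] per row of 5
rz total -0.0
```

View pics/m1.png

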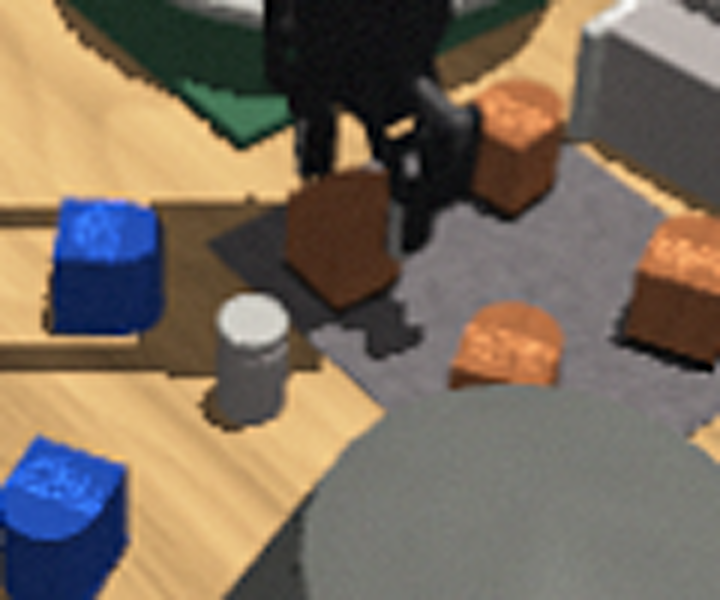

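The jaws straddle the brown heel, clear of the tin at (250,360) and the blue ones. Going down the rest of the way and closing.

```bash
python3 go.py 415 -236 35.3 -1.4
python3 -m pendant '[0,0,0,-0.05,0,0.15,0.75, 0,0,0,0,0,0.12,0.75, 0,0,0,0,0,0.02,0.75, 0,0,0,0,0,0,0.75, 0,0,0,0,0,0,0.4]' 40
python3 go.py 415 -236 35.3 -1.4
```

```text
t 15.77 pos [ 417.2 -236.3   53. ] yaw -1.4 tilt z [-0.     0.001 -1.   ] F [-0.5  0.2 -0.8] op 64.2 q6 0.93
shift [-0.054 -0.007  0.442] | [-0.011 -0.001  0.088] per row of 5
rz total -0.0
time: 16.18
eef_pos: [417.0, -236.6, 43.3]
ee_rot: [[1.0, -0.022, 0.002], [-0.022, -1.0, -0.001], [0.002, 0.001, -1.0]]
force: [0.6, -0.1, -0.1]
opening: 53.4
t 16.18 pos [ 417.  -236.6   43.3] yaw -1.3 tilt z [ 0.002 -0.001 -1.   ] F [ 0.6 -0.1 -0.1] op 53.4 q6 0.93
shift [-0.051 -0.015  0.2  ] | [-0.01  -0.003  0.04 ] per row of 5
rz total 0.03
```

```bash
python3 -m pendant '[0,0,0,-0.05,0,0.12,0.7, 0,0,0,-0.03,0,0.05,0.65, 0,0,0,0,0,0,0.6, 0,0,0,0,0,0,0.4, 0,0,0,0,0,0,0.4]' 40
python3 -m pendant '[0,0,0,0,0,0,0.4, 0,0,0,0,0,0,0.4, 0,0,0,0,0,0,0.4, 0,0,0,0,0,0,0.4, 0,0,0,0,0,0,0.4]' 40
python3 go.py 415 -236 35.3 -1.4
```

```text
time: 16.6
eef_pos: [414.1, -237.1, 37.2]
ee_rot: [[1.0, -0.023, 0.004], [-0.023, -1.0, -0.002], [0.004, 0.002, -1.0]]
force: [-0.3, 0.3, -0.5]
opening: 43.6
time: 17.02
eef_pos: [413.9, -237.1, 37.2]
ee_rot: [[1.0, -0.023, 0.004], [-0.023, -1.0, -0.002], [0.004, 0.002, -1.0]]
force: [0.7, -0.9, 0.4]
opening: 43.5
t 17.02 pos [ 413.9 -237.1   37.2] yaw -1.3 tilt z [ 0.004 -0.002 -1.   ] F [ 0.7 -0.9  0.4] op 43.5 q6 0.93
shift [ 0.026 -0.027  0.047] | [ 0.005 -0.005  0.009] per row of 5
rz total 0.02
```

```bash
python3 -m pendant '[0,0,0,0,0,-0.3,0.4, 0,0,0,0,0,-0.7,0.4, 0,0,0,0,0,-1,0.4, 0,0,0,0,0,-1,0.4, 0,0,0,0,-0.2,-0.8,0.4]' 40
python3 -m pendant '[0,0,0,0.1,-0.4,-0.3,0.4, 0,0,0,0.2,-0.7,0,0.4, 0,0,0,0.3,-0.9,0,0.4, 0,0,0,0.3,-0.9,0,0.4, 0,0,0,0.3,-0.9,0,0.4]' 40
python3 go.py 474.2 -10.5 150 -0.8
```

```text
time: 17.43
eef_pos: [409.1, -226.2, 187.4]
ee_rot: [[1.0, -0.024, -0.01], [-0.024, -1.0, 0.008], [-0.011, -0.008, -1.0]]
force: [1.3, 0.0, -0.8]
opening: 43.4
time: 17.85
eef_pos: [466.3, -79.1, 210.2]
ee_rot: [[0.999, -0.034, 0.006], [-0.034, -0.999, -0.004], [0.007, 0.004, -1.0]]
force: [-0.5, -0.7, -2.3]
opening: 43.6
t 17.85 pos [466.3 -79.1 210.2] yaw -1.9 tilt z [ 0.006 -0.004 -1.   ] F [-0.5 -0.7 -2.3] op 43.6 q6 1.29
shift [ 0.131 -1.728  1.498] | [ 0.026 -0.346  0.3  ] per row of 5
rz total -0.28
```

```bash
python3 -m pendant '[0.05,-0.1,-0.28,0.0,-0.6,0,0.4, 0,0,0,0,-0.5,0.1,0.4, 0,0,0,0,-0.2,0.3,0.4, 0,0,0,0,0,0.4,0.4, 0,0,0,0,0,0.2,0.4]' 40
python3 -m pendant '[0,0,0,0,0,0.2,0.4, 0,0,0,0,0,0,0.4, 0,0,0,0,0,0,0.4, 0,0,0,0,0,0,0.4, 0,0,0,0,0,0,0.4]' 40
python3 go.py 474.2 -10.5 107.5 -0.8
```

```text
time: 18.27
eef_pos: [470.7, -16.9, 171.3]
ee_rot: [[1.0, -0.005, 0.007], [-0.005, -1.0, 0.001], [0.007, -0.001, -1.0]]
force: [-0.3, 0.7, -1.8]
opening: 43.3
time: 18.68
eef_pos: [469.2, -17.7, 161.3]
ee_rot: [[1.0, -0.006, 0.002], [-0.006, -1.0, 0.001], [0.002, -0.001, -1.0]]
force: [-0.7, -0.5, -1.3]
opening: 44.1
t 18.68 pos [469.2 -17.7 161.3] yaw -0.4 tilt z [ 0.002  0.001 -1.   ] F [-0.7 -0.5 -1.3] op 44.1 q6 1.39
shift [ 0.121 -0.179  1.347] | [ 0.024 -0.036  0.269] per row of 5
rz total 0.11
```

```bash
python3 -m pendant '[0,0,0.1,0.12,-0.18,0.2,0.4, 0,0,0,0.02,-0.03,0.3,0.4, 0,0,0,0,0,0.3,0.4, 0,0,0,0,0,0.1,0.4, 0,0,0,0,0,0,0.4]' 40
python3 go.py 474.2 -10.5 107.5 -0.8
```

```text
time: 19.1
eef_pos: [479.4, -9.4, 125.5]
ee_rot: [[1.0, -0.019, 0.01], [-0.019, -1.0, 0.0], [0.01, -0.001, -1.0]]
force: [0.1, -0.4, -0.6]
opening: 43.1
t 19.1 pos [479.4  -9.4 125.5] yaw -1.1 tilt z [ 0.01  0.   -1.  ] F [ 0.1 -0.4 -0.6] op 43.1 q6 1.42
shift [-0.133  0.031  0.449] | [-0.027  0.006  0.09 ] per row of 5
rz total -0.07
```

```bash
python3 -m pendant '[0,-0.14,-0.05,-0.12,0.02,0,0.4, 0,0,0,-0.02,0,0,0.4, 0,0,0,0,0,0.05,0.4, 0,0,0,0,0,0.05,0.4, 0,0,0,0,0,0,0.4]' 40
python3 go.py 474.2 -10.5 107.5 -0.8
```

```text
time: 19.52
eef_pos: [474.4, -10.1, 122.4]
ee_rot: [[1.0, -0.015, 0.001], [-0.015, -1.0, 0.0], [0.001, -0.0, -1.0]]
force: [0.4, -0.1, -1.3]
opening: 43.5
t 19.52 pos [474.4 -10.1 122.4] yaw -0.9 tilt z [ 0.001  0.    -1.   ] F [ 0.4 -0.1 -1.3] op 43.5 q6 1.42
shift [-0.005  0.011  0.373] | [-0.001  0.002  0.075] per row of 5
rz total -0.02
```

```bash
cat > look.py <<'E'
import sys
from h import *
# look.py name x y z half out
p=snap(sys.argv[1]);c=proj(p,[float(v) for v in sys.argv[2:5]])[0].astype(int);h=int(sys.argv[5])
im=cv2.cvtColor(p['image'],cv2.COLOR_RGB2BGR);c=im[max(0,c[1]-int(h*.8)):c[1]+int(h*.8),max(0,c[0]-h):c[0]+h]
k=700/c.shape[1];cv2.imwrite('pics/'+sys.argv[6],cv2.resize(c,None,fx=k,fy=k,interpolation=cv2.INTER_CUBIC))
E
python3 look.py side 475 -10 90 40 n1.png
```

```text
(no output)
```

View pics/n1.png

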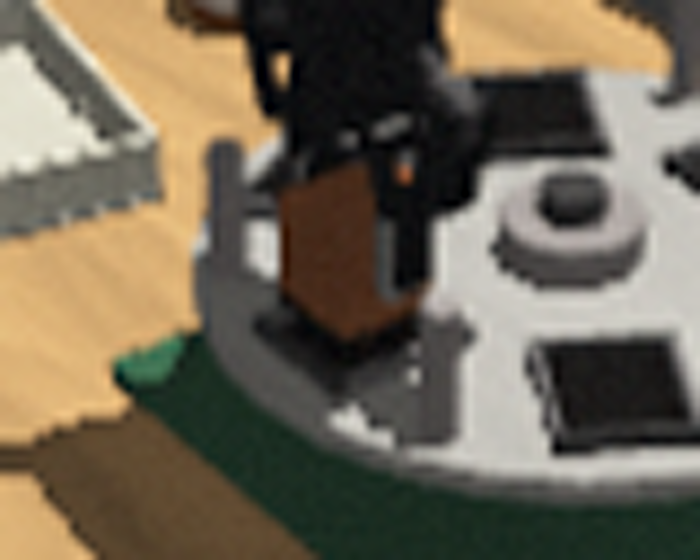

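Heel hangs over the nest. Lowering gently.

```bash
python3 -m pendant '[0,0,0,0,0.01,0.1,0.4, 0,0,0,0,0,0.1,0.4, 0,0,0,0,0,0.08,0.4, 0,0,0,0,0,0.05,0.4, 0,0,0,0,0,0,0.4]' 40
python3 go.py 474.2 -10.5 107.2 -0.8
```

```text
time: 19.98
eef_pos: [474.9, -10.6, 108.4]
ee_rot: [[1.0, -0.016, 0.003], [-0.016, -1.0, 0.0], [0.003, -0.0, -1.0]]
force: [0.2, -0.2, -1.3]
opening: 43.9
t 19.98 pos [474.9 -10.6 108.4] yaw -0.9 tilt z [ 0.003  0.    -1.   ] F [ 0.2 -0.2 -1.3] op 43.9 q6 1.42
shift [-0.018 -0.003  0.03 ] | [-0.004 -0.001  0.006] per row of 5
rz total -0.03
```

Bottom at about 71 mm with no contact force, so it's inside the fence. Releasing and lifting.

```bash
python3 -m pendant '[0,0,0,0,0,0.04,0.4, 0,0,0,0,0,0.02,0.45, 0,0,0,0,0,0,0.55, 0,0,0,0,0,0,0.68, 0,0,0,0,0,0,0.68]' 40
python3 -m pendant '[0,0,0,0,0,-0.1,0.68, 0,0,0,0,0,-0.3,0.68, 0,0,0,0,0,-0.6,0.68, 0,0,0,0,0,-0.6,0.68, 0,0,0,-0.1,0,-0.3,0.5]' 40
python3 go.py 459 97 180 0
python3 look.py side 475 -10 90 40 n2.png
```

```text
time: 20.4
eef_pos: [475.6, -10.7, 107.7]
ee_rot: [[1.0, -0.016, 0.004], [-0.016, -1.0, -0.0], [0.004, 0.0, -1.0]]
force: [0.2, -1.1, -1.0]
opening: 58.3
time: 20.82
eef_pos: [469.2, -10.4, 183.7]
ee_rot: [[1.0, -0.016, -0.004], [-0.016, -1.0, 0.001], [-0.004, -0.001, -1.0]]
force: [-0.1, 0.2, 0.1]
opening: 47.7
t 20.82 pos [469.2 -10.4 183.7] yaw -0.9 tilt z [-0.004  0.001 -1.   ] F [-0.1  0.2  0.1] op 47.7 q6 1.42
shift [-0.297 -2.679  0.097] | [-0.059 -0.536  0.019] per row of 5
rz total -0.23
```

View pics/n2.png

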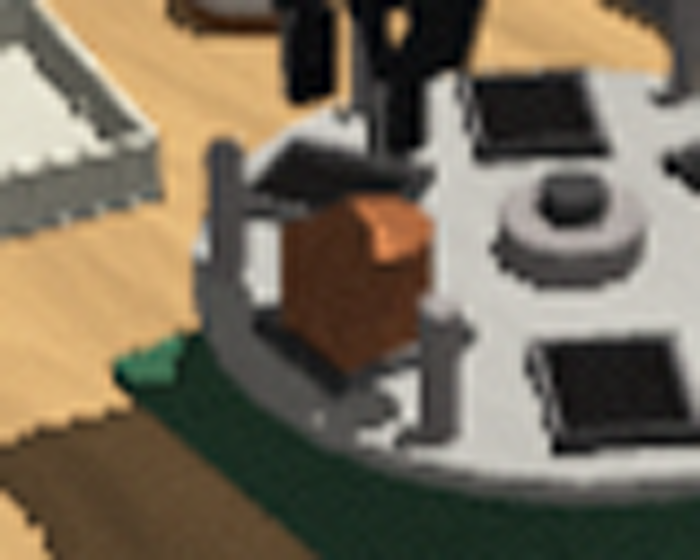

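The heel is down in its nest. Now I'll shut the jaws, go behind the left near peg (about (460,60)) and push it toward -y.

```bash
python3 -m pendant '[0,0,-0.2,-0.05,-0.6,0,0, 0,0,0,-0.1,-0.7,0,0, 0,0,0,-0.1,-0.7,0,0, 0,0,0,-0.1,-0.5,0,0, 0,0,0,0,-0.1,0,0]' 40
python3 -m pendant '[0,0,0,0,0,0,0, 0,0,0,0,0,0,0, 0,0,0,0,0,0,0, 0,0,0,0,0,0,0, 0,0,0,0,0,0,0]' 40
python3 go.py 459 100 112 0
```

```text
time: 21.28
eef_pos: [456.9, 95.2, 186.5]
ee_rot: [[1.0, -0.007, 0.003], [-0.007, -1.0, -0.0], [0.003, 0.0, -1.0]]
force: [-0.7, 0.6, 1.1]
opening: -0.1
time: 21.7
eef_pos: [456.9, 93.8, 185.4]
ee_rot: [[1.0, -0.005, 0.002], [-0.005, -1.0, -0.002], [0.002, 0.002, -1.0]]
force: [-0.1, 0.1, 0.4]
opening: -0.2
t 21.7 pos [456.9  93.8 185.4] yaw -0.3 tilt z [ 0.002 -0.002 -1.   ] F [-0.1  0.1  0.4] op -0.2 q6 1.63
shift [ 0.047 -0.159  1.835] | [ 0.009 -0.032  0.367] per row of 5
rz total -0.07
```

```bash
python3 -m pendant '[0,0,-0.07,0,-0.15,0.2,0, 0,0,0,0,0,0.5,0, 0,0,0,-0.03,0,0.5,0, 0,0,0,-0.03,0,0.4,0, 0,0,0,0,0,0.1,0]' 40
python3 go.py 459 100 112 0
python3 look.py side 475 20 90 45 n3.png
```

```text
time: 22.12
eef_pos: [458.1, 98.4, 115.4]
ee_rot: [[1.0, -0.004, 0.009], [-0.004, -1.0, -0.001], [0.009, 0.001, -1.0]]
force: [0.3, 0.7, -0.0]
opening: 0.2
t 22.12 pos [458.1  98.4 115.4] yaw -0.2 tilt z [ 0.009 -0.001 -1.   ] F [ 0.3  0.7 -0. ] op 0.2 q6 1.64
shift [ 0.022 -0.039  0.084] | [ 0.004 -0.008  0.017] per row of 5
rz total -0.06
```

View pics/n3.png

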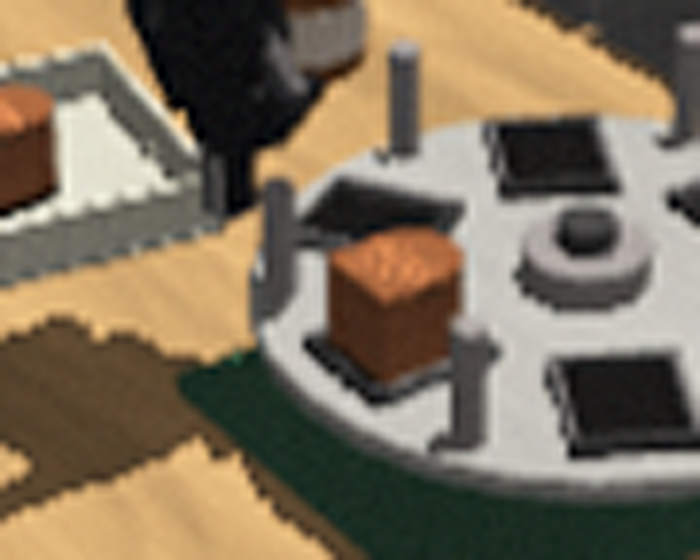

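Finger is behind the peg and lower than its top. Pushing.

```bash
python3 -m pendant '[0,-0.1,0,0,0.2,0,0, 0,0,0,-0.03,0.25,0,0, 0,0,0,-0.05,0.25,0,0, 0,0,0,-0.06,0.25,0,0, 0,0,0,-0.05,0.25,0,0]' 40
python3 go.py 443 -5 112 0
```

```text
time: 22.58
eef_pos: [443.3, 52.3, 115.4]
ee_rot: [[1.0, -0.006, -0.013], [-0.006, -1.0, 0.008], [-0.013, -0.008, -1.0]]
force: [-2.8, 5.4, -2.9]
opening: -0.1
t 22.58 pos [443.3  52.3 115.4] yaw -0.3 tilt z [-0.013  0.008 -1.   ] F [-2.8  5.4 -2.9] op -0.1 q6 1.53
shift [0.003 1.433 0.075] | [0.001 0.287 0.015] per row of 5
rz total -0.08
```

```bash
python3 -m pendant '[0,0,0,-0.03,0.25,0,0, 0,0,0,-0.03,0.25,0,0, 0,0,0,-0.03,0.25,0,0, 0,0,0,-0.02,0.25,0,0, 0,0,0,0,0.2,0,0]' 40
python3 go.py 443 -5 112 0
```

```text
time: 23.0
eef_pos: [434.8, 1.1, 117.4]
ee_rot: [[1.0, -0.009, -0.016], [-0.009, -1.0, 0.012], [-0.016, -0.012, -1.0]]
force: [0.2, 2.0, -0.7]
opening: 0.2
t 23.0 pos [434.8   1.1 117.4] yaw -0.5 tilt z [-0.016  0.012 -1.   ] F [ 0.2  2.  -0.7] op 0.2 q6 1.41
shift [0.207 0.153 0.129] | [0.041 0.031 0.026] per row of 5
rz total -0.13
```

```bash
python3 -m pendant '[0,0.1,0,0.1,0.2,0,0, 0,0.1,0,0.05,0.1,0,0, 0,0,0,0,0,0,0, 0,0,0,0,0,0,0, 0,0,0,0,0,0,0]' 40
python3 go.py 443 -5 112 0
python3 look.py side 500 -10 90 55 n4.png
```

```text
time: 23.42
eef_pos: [444.0, -15.9, 119.4]
ee_rot: [[1.0, -0.012, 0.006], [-0.013, -1.0, 0.01], [0.005, -0.01, -1.0]]
force: [-0.2, -0.4, -0.0]
opening: -0.0
t 23.42 pos [444.  -15.9 119.4] yaw -0.7 tilt z [ 0.006  0.01  -1.   ] F [-0.2 -0.4 -0. ] op -0.0 q6 1.37
shift [-0.03  -0.271  0.188] | [-0.006 -0.054  0.038] per row of 5
rz total -0.18
```

View pics/n4.png

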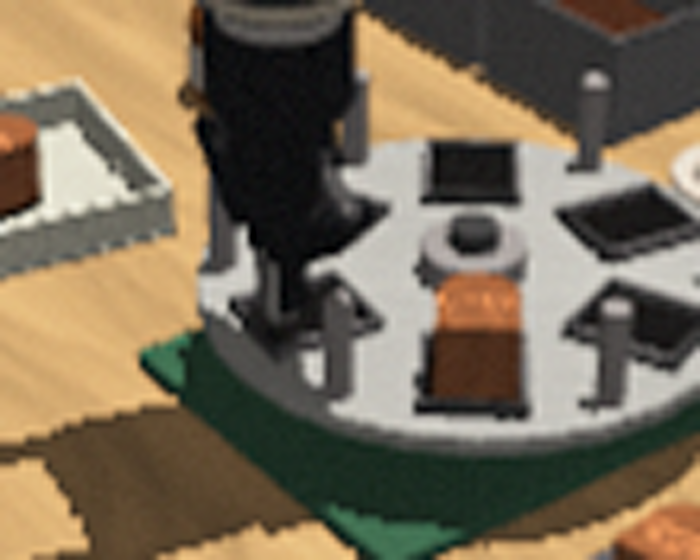

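The disc went on to the next click, with the heel now at place1. Lifting, then checking from the top.

```bash
python3 -m pendant '[0,0,0,0,0,-0.5,0, 0,0,0,0,0,-0.8,0, 0,0,0,0,0,-0.8,0, 0,0,0,0,-0.1,-0.4,0.5, 0,0,0,-0.1,-0.4,0,0.75]' 40
python3 -m pendant '[0,0,0,-0.2,-0.6,0,0.75, 0,0,0,-0.2,-0.8,0,0.75, 0,0,0,-0.2,-0.8,0,0.75, 0,0,0,-0.2,-0.5,0,0.75, 0,0,0,0,-0.1,0,0.75]' 40
python3 go.py 529 -234 190 8.7
python3 - <<'E'
from h import *
q=snap('top','o1.png')
N=nests(q);c=np.array([580.1,-11.5]);
print('nest ang',[(round(np.degrees(np.arctan2(*(n-c)[::-1]))%360,1),round(np.hypot(*(n-c)),1)) for n in N])
for r in heels(q): print(np.round(r,1),'deg',round(np.degrees(r[2]),1))
E
```

```text
time: 23.88
eef_pos: [439.1, 3.9, 222.4]
ee_rot: [[1.0, -0.011, 0.0], [-0.011, -1.0, 0.01], [0.0, -0.01, -1.0]]
force: [0.2, 0.4, 0.1]
opening: 22.9
time: 24.3
eef_pos: [408.5, 122.3, 226.4]
ee_rot: [[1.0, -0.011, 0.008], [-0.011, -1.0, 0.01], [0.007, -0.011, -1.0]]
force: [-0.4, 0.0, -0.8]
opening: 63.8
t 24.3 pos [408.5 122.3 226.4] yaw -0.6 tilt z [ 0.008  0.01  -1.   ] F [-0.4  0.  -0.8] op 63.8 q6 1.7
shift [3.106 8.882 0.84 ] | [0.621 1.776 0.168] per row of 5
rz total -2.34
nest ang [(np.float64(359.1), np.float64(105.0)), (np.float64(59.1), np.float64(104.9)), (np.float64(299.2), np.float64(104.9)), (np.float64(179.2), np.float64(105.4))]
[ 5.291e+02 -2.337e+02  1.000e-01  1.000e-01  1.232e+02] deg 8.5
[ 5.214e+02 -3.656e+02  5.000e-01  1.000e-01  1.225e+02] deg 30.0
[ 4.077e+02 -3.567e+02  5.000e-01  1.000e-01  1.269e+02] deg 27.1
```

View pics/o1.png

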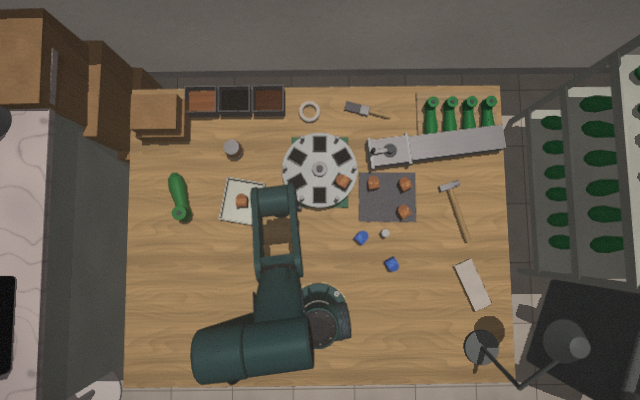

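```bash
python3 -m pendant '[0,0,-0.4,0.1,0.7,0,0.75, 0,0,-0.5,0.2,1,0,0.75, 0,0,-0.5,0.3,1,0,0.75, 0,0,-0.5,0.3,1,0,0.75, 0,0,-0.4,0.3,1,0,0.75]' 40
python3 -m pendant '[0,0,0,0.4,1,0,0.75, 0,0,0,0.5,1,0,0.75, 0,0,0,0.5,1,0,0.75, 0,0,0,0.4,0.8,0.2,0.75, 0,0,0,0.1,0.3,0.3,0.75]' 40
python3 go.py 529 -234.5 110 8.5
```

```text
time: 24.77
eef_pos: [467.9, -61.1, 224.9]
ee_rot: [[0.985, 0.174, 0.008], [0.174, -0.985, 0.011], [0.01, -0.009, -1.0]]
force: [1.1, 1.0, 0.3]
opening: 63.8
time: 25.18
eef_pos: [568.7, -217.5, 205.3]
ee_rot: [[0.985, 0.17, 0.014], [0.17, -0.985, 0.003], [0.014, -0.0, -1.0]]
force: [1.1, -0.6, -0.6]
opening: 64.3
t 25.18 pos [ 568.7 -217.5  205.3] yaw 9.8 tilt z [ 0.014  0.003 -1.   ] F [ 1.1 -0.6 -0.6] op 64.3 q6 0.91
shift [-1.084  0.25   2.368] | [-0.217  0.05   0.474] per row of 5
rz total 0.32
```

```bash
python3 -m pendant '[0,-0.2,0.3,-0.5,0.1,0.2,0.75, 0,0,0,-0.4,0.1,0.4,0.75, 0,0,0,-0.2,0.05,0.5,0.75, 0,0,0,0,0,0.5,0.75, 0,0,0,0,0,0.2,0.75]' 40
python3 go.py 529 -234.5 70 8.5
```

```text
time: 25.6
eef_pos: [528.5, -249.5, 128.6]
ee_rot: [[0.99, 0.143, 0.003], [0.143, -0.99, -0.006], [0.002, 0.007, -1.0]]
force: [-1.0, 0.8, 0.1]
opening: 64.0
t 25.6 pos [ 528.5 -249.5  128.6] yaw 8.2 tilt z [ 0.003 -0.006 -1.   ] F [-1.   0.8  0.1] op 64.0 q6 0.87
shift [ 0.062 -0.379  1.462] | [ 0.012 -0.076  0.292] per row of 5
rz total -0.07
```

```bash
python3 -m pendant '[0.1,-0.05,-0.07,0.05,-0.25,0,0.75, 0,0,0,0.02,-0.12,0.2,0.75, 0,0,0,0,-0.02,0.4,0.75, 0,0,0,0,0,0.4,0.75, 0,0,0,0,0,0.1,0.75]' 40
python3 go.py 529 -234.5 37 8.5
```

```text
time: 26.02
eef_pos: [530.3, -233.9, 83.6]
ee_rot: [[0.989, 0.148, -0.0], [0.148, -0.989, -0.0], [-0.0, 0.0, -1.0]]
force: [-0.5, 0.3, -0.4]
opening: 63.9
t 26.02 pos [ 530.3 -233.9   83.6] yaw 8.5 tilt z [-0. -0. -1.] F [-0.5  0.3 -0.4] op 63.9 q6 0.89
shift [-0.034  0.01   1.166] | [-0.007  0.002  0.233] per row of 5
rz total 0.01
```

```bash
python3 -m pendant '[0,0,0,-0.03,0.01,0.25,0.75, 0,0,0,0,0,0.35,0.75, 0,0,0,0,0,0.3,0.75, 0,0,0,0,0,0.15,0.75, 0,0,0,0,0,0.05,0.75]' 40
python3 go.py 529 -234.5 37 8.5
python3 look.py side 529 -234 30 35 p1.png; python3 go.py 529 -234.5 37 8.5
```

```text
time: 26.43
eef_pos: [532.7, -234.1, 40.0]
ee_rot: [[0.988, 0.152, 0.005], [0.152, -0.988, -0.003], [0.005, 0.004, -1.0]]
force: [-0.8, -0.7, 0.2]
opening: 64.1
t 26.43 pos [ 532.7 -234.1   40. ] yaw 8.8 tilt z [ 0.005 -0.003 -1.   ] F [-0.8 -0.7  0.2] op 64.1 q6 0.89
shift [-0.092 -0.004  0.074] | [-0.018 -0.001  0.015] per row of 5
rz total 0.06
t 26.48 pos [ 532.6 -234.    39.9] yaw 8.8 tilt z [ 0.005 -0.003 -1.   ] F [-0.1  0.1 -0.3] op 63.8 q6 0.89
shift [-0.09  -0.     0.073] | [-0.018 -0.     0.015] per row of 5
rz total 0.06
```

View pics/p1.png

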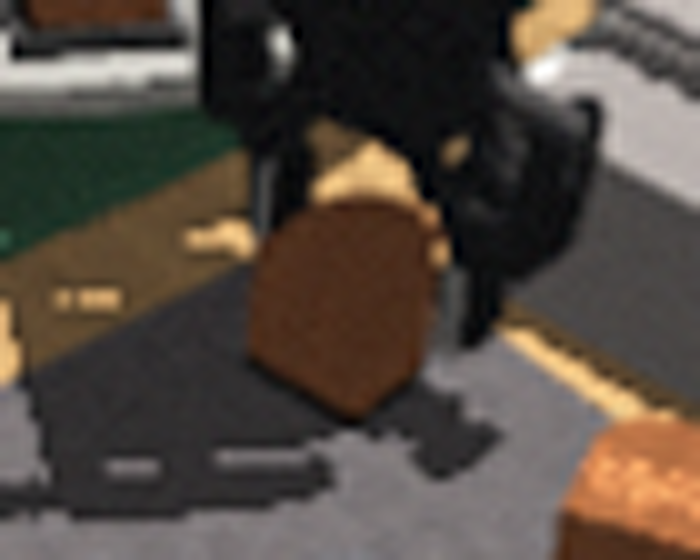

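```bash
python3 -m pendant '[0,-0.05,0.03,-0.09,0,0.06,0.75, 0,0,0,-0.01,0,0.02,0.75, 0,0,0,0,0,0,0.6, 0,0,0,0,0,0,0.4, 0,0,0,0,0,0,0.4]' 40
python3 -m pendant '[0,0,0,0,0,0,0.4, 0,0,0,0,0,0,0.4, 0,0,0,0,0,0,0.4, 0,0,0,0,0,0,0.4, 0,0,0,0,0,0,0.4]' 40
python3 go.py 529.1 -234.5 37 8.5
```

```text
time: 26.9
eef_pos: [529.6, -235.3, 39.0]
ee_rot: [[0.989, 0.15, 0.004], [0.15, -0.989, -0.006], [0.003, 0.006, -1.0]]
force: [-0.2, -0.6, -1.0]
opening: 43.4
time: 27.32
eef_pos: [529.7, -235.5, 39.4]
ee_rot: [[0.989, 0.15, 0.005], [0.15, -0.989, -0.006], [0.004, 0.007, -1.0]]
force: [-0.1, 0.4, -0.7]
opening: 43.6
t 27.32 pos [ 529.7 -235.5   39.4] yaw 8.6 tilt z [ 0.005 -0.006 -1.   ] F [-0.1  0.4 -0.7] op 43.6 q6 0.89
shift [-0.012 -0.028  0.061] | [-0.002 -0.006  0.012] per row of 5
rz total 0.03
```

```bash
python3 -m pendant '[0,0,0,0,0,-0.3,0.4, 0,0,0,0,0,-0.7,0.4, 0,0,0,0,0,-1,0.4, 0,0,0.2,-0.1,0,-1,0.4, 0,0,0.3,-0.2,0,-0.9,0.4]' 40
python3 -m pendant '[0,0,0.4,-0.2,-0.3,-0.5,0.4, 0,0,0.5,-0.2,-0.6,-0.2,0.4, 0,0,0.5,-0.2,-0.9,0,0.4, 0,0,0.4,-0.2,-0.9,0,0.4, 0,0,0,-0.2,-0.9,0,0.4]' 40
python3 go.py 475.5 -10.5 150 -0.8
```

```text
time: 27.73
eef_pos: [512.4, -233.0, 194.5]
ee_rot: [[0.993, 0.115, -0.011], [0.115, -0.993, 0.004], [-0.011, -0.005, -1.0]]
force: [0.8, -0.8, -2.2]
opening: 43.3
time: 28.15
eef_pos: [473.1, -97.5, 239.4]
ee_rot: [[1.0, -0.026, 0.013], [-0.026, -1.0, -0.012], [0.014, 0.012, -1.0]]
force: [0.6, 0.7, -1.7]
opening: 43.5
t 28.15 pos [473.1 -97.5 239.4] yaw -1.5 tilt z [ 0.013 -0.012 -1.   ] F [ 0.6  0.7 -1.7] op 43.5 q6 1.26
shift [-0.029 -2.202  2.208] | [-0.006 -0.44   0.442] per row of 5
rz total -0.18
```

```bash
python3 -m pendant '[0.1,-0.15,-0.2,0.05,-0.7,0,0.4, 0,0,0,0.05,-0.5,0.2,0.4, 0,0,0,0,-0.3,0.4,0.4, 0,0,0,0,-0.1,0.4,0.4, 0,0,0,0,0,0.3,0.4]' 40
python3 -m pendant '[0,0,0,0,0,0.2,0.4, 0,0,0,0,0,0.1,0.4, 0,0,0,0,0,0,0.4, 0,0,0,0,0,0,0.4, 0,0,0,0,0,0,0.4]' 40
python3 go.py 475.5 -10.5 125 -0.8
```

```text
time: 28.57
eef_pos: [476.1, -23.6, 193.6]
ee_rot: [[1.0, -0.007, 0.013], [-0.007, -1.0, -0.004], [0.013, 0.004, -1.0]]
force: [-0.2, -0.6, -1.4]
opening: 43.3
time: 28.98
eef_pos: [474.7, -23.1, 181.6]
ee_rot: [[1.0, -0.006, 0.011], [-0.006, -1.0, -0.003], [0.011, 0.003, -1.0]]
force: [-0.2, -0.2, -1.5]
opening: 43.5
t 28.98 pos [474.7 -23.1 181.6] yaw -0.3 tilt z [ 0.011 -0.003 -1.   ] F [-0.2 -0.2 -1.5] op 43.5 q6 1.38
shift [ 0.002 -0.32   1.415] | [ 0.    -0.064  0.283] per row of 5
rz total 0.11
```

```bash
python3 -m pendant '[0.04,-0.15,0.1,0,-0.25,0.1,0.4, 0,0,0,0,-0.07,0.3,0.4, 0,0,0,-0.02,-0.02,0.4,0.4, 0,0,0,-0.03,0,0.35,0.4, 0,0,0,-0.02,0,0.1,0.4]' 40
python3 -m pendant '[0,0,0,0,0,0,0.4, 0,0,0,0,0,0,0.4, 0,0,0,0,0,0,0.4, 0,0,0,0,0,0,0.4, 0,0,0,0,0,0,0.4]' 40
python3 go.py 475.5 -10.5 110 -0.8
```

```text
time: 29.4
eef_pos: [477.7, -11.6, 135.4]
ee_rot: [[1.0, -0.017, 0.012], [-0.017, -1.0, -0.003], [0.012, 0.003, -1.0]]
force: [-0.8, 0.1, -1.9]
opening: 43.7
time: 29.82
eef_pos: [479.4, -12.8, 137.7]
ee_rot: [[1.0, -0.018, 0.015], [-0.018, -1.0, -0.003], [0.015, 0.003, -1.0]]
force: [-0.4, 0.0, -1.8]
opening: 43.5
t 29.82 pos [479.4 -12.8 137.7] yaw -1.0 tilt z [ 0.015 -0.003 -1.   ] F [-0.4  0.  -1.8] op 43.5 q6 1.42
shift [-0.108 -0.057  0.69 ] | [-0.022 -0.011  0.138] per row of 5
rz total -0.06
```

```bash
python3 -m pendant '[0.04,-0.2,-0.05,-0.1,-0.05,0.1,0.4, 0,0,0,-0.02,-0.01,0.1,0.4, 0,0,0,0,0,0.1,0.4, 0,0,0,0,0,0.05,0.4, 0,0,0,0,0,0,0.4]' 40
python3 go.py 475.5 -10.5 110 -0.8
```

```text
time: 30.23
eef_pos: [475.2, -10.2, 123.5]
ee_rot: [[1.0, -0.014, 0.002], [-0.014, -1.0, -0.001], [0.002, 0.0, -1.0]]
force: [0.2, -0.8, -1.8]
opening: 43.7
t 30.23 pos [475.2 -10.2 123.5] yaw -0.8 tilt z [ 0.002 -0.001 -1.   ] F [ 0.2 -0.8 -1.8] op 43.7 q6 1.42
shift [0.008 0.007 0.337] | [0.002 0.001 0.067] per row of 5
rz total -0.01
```

```bash
python3 -m pendant '[0,0,0,0,0.01,0.1,0.4, 0,0,0,0,0,0.1,0.4, 0,0,0,0,0,0.08,0.4, 0,0,0,0,0,0.04,0.4, 0,0,0,0,0,0,0.4]' 40
python3 go.py 475.5 -10.5 109.4 -0.8
```

```text
time: 30.65
eef_pos: [474.9, -10.6, 108.7]
ee_rot: [[1.0, -0.014, 0.001], [-0.014, -1.0, -0.0], [0.001, 0.0, -1.0]]
force: [-0.7, 0.2, -1.8]
opening: 43.6
t 30.65 pos [474.9 -10.6 108.7] yaw -0.8 tilt z [ 0.001 -0.    -1.   ] F [-0.7  0.2 -1.8] op 43.6 q6 1.42
shift [ 0.015 -0.002 -0.017] | [ 0.003 -0.    -0.003] per row of 5
rz total -0.0
```

```bash
python3 -m pendant '[0,0,0,0,0,0.03,0.4, 0,0,0,0,0,0.02,0.45, 0,0,0,0,0,0,0.55, 0,0,0,0,0,0,0.68, 0,0,0,0,0,0,0.68]' 40
python3 -m pendant '[0,0,0,0,0,-0.1,0.68, 0,0,0,0,0,-0.3,0.68, 0,0,0,0,0,-0.6,0.68, 0,0,0,0,0,-0.6,0.68, 0,0,0,-0.1,0,-0.3,0.5]' 40
python3 go.py 459 100 185 0
python3 look.py side 475 -10 90 40 q2.png
```

```text
time: 31.07
eef_pos: [475.9, -10.7, 109.4]
ee_rot: [[1.0, -0.014, 0.003], [-0.014, -1.0, -0.001], [0.003, 0.001, -1.0]]
force: [0.2, -0.3, -0.1]
opening: 58.3
time: 31.48
eef_pos: [469.9, -10.4, 185.7]
ee_rot: [[1.0, -0.014, -0.004], [-0.014, -1.0, 0.0], [-0.004, -0.0, -1.0]]
force: [0.6, -0.6, -0.9]
opening: 47.6
t 31.48 pos [469.9 -10.4 185.7] yaw -0.8 tilt z [-0.004  0.    -1.   ] F [ 0.6 -0.6 -0.9] op 47.6 q6 1.42
shift [-0.31  -2.755  0.02 ] | [-0.062 -0.551  0.004] per row of 5
rz total -0.2
```

View pics/q2.png

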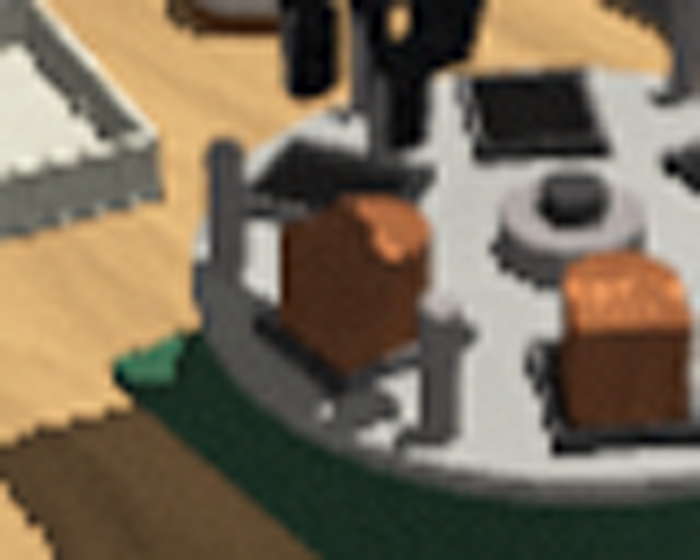

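Second heel stands in its nest. Same peg push as before.

```bash
python3 -m pendant '[0,0,-0.2,-0.05,-0.6,0,0, 0,0,0,-0.1,-0.7,0,0, 0,0,0,-0.1,-0.7,0,0, 0,0,0,-0.1,-0.6,0,0, 0,0,0,0,-0.1,0,0]' 40
python3 -m pendant '[0,0,0,0,0,0,0, 0,0,0,0,0,0,0, 0,0,0,0,0,0,0, 0,0,0,0,0,0,0, 0,0,0,0,0,0,0]' 40
python3 go.py 459 100 112 0
```

```text
time: 31.95
eef_pos: [457.8, 99.1, 188.7]
ee_rot: [[1.0, -0.006, 0.004], [-0.006, -1.0, -0.001], [0.004, 0.001, -1.0]]
force: [-0.8, 0.7, -1.1]
opening: -0.1
time: 32.37
eef_pos: [457.7, 97.8, 187.7]
ee_rot: [[1.0, -0.003, 0.003], [-0.003, -1.0, -0.003], [0.003, 0.003, -1.0]]
force: [0.2, -0.1, 0.2]
opening: 0.2
t 32.37 pos [457.7  97.8 187.7] yaw -0.2 tilt z [ 0.003 -0.003 -1.   ] F [ 0.2 -0.1  0.2] op 0.2 q6 1.64
shift [ 0.027 -0.061  1.893] | [ 0.005 -0.012  0.379] per row of 5
rz total -0.05
```

```bash
python3 -m pendant '[0,0,0,0,-0.08,0.2,0, 0,0,0,0,0,0.5,0, 0,0,0,-0.03,0,0.5,0, 0,0,0,-0.03,0,0.45,0, 0,0,0,0,0,0.1,0]' 40
python3 go.py 459 100 112 0
python3 -m pendant '[0,-0.1,0,0,0.2,0,0, 0,0,0,-0.02,0.25,0,0, 0,0,0,-0.04,0.25,0,0, 0,0,0,-0.05,0.25,0,0, 0,0,0,-0.04,0.25,0,0]' 40
python3 -m pendant '[0,0.05,0,-0.01,0.25,0,0, 0,0.05,0,-0.01,0.25,0,0, 0,0,0,-0.01,0.25,0,0, 0,0,0,0,0.25,0,0, 0,0,0,0.02,0.2,0,0]' 40
python3 go.py 443 -5 112 0
```

```text
time: 32.78
eef_pos: [459.0, 98.6, 115.7]
ee_rot: [[1.0, -0.009, 0.01], [-0.009, -1.0, -0.002], [0.01, 0.002, -1.0]]
force: [-0.7, -0.6, -0.8]
opening: -0.5
t 32.78 pos [459.   98.6 115.7] yaw -0.5 tilt z [ 0.01  -0.002 -1.   ] F [-0.7 -0.6 -0.8] op -0.5 q6 1.65
shift [-0.    -0.034  0.093] | [-0.    -0.007  0.019] per row of 5
rz total -0.12
time: 33.2
eef_pos: [443.7, 52.0, 114.1]
ee_rot: [[1.0, -0.012, -0.017], [-0.012, -1.0, 0.007], [-0.017, -0.006, -1.0]]
force: [-3.7, 6.0, -1.0]
opening: -0.1
time: 33.62
eef_pos: [436.8, 0.7, 115.6]
ee_rot: [[1.0, -0.015, -0.017], [-0.015, -1.0, 0.012], [-0.017, -0.011, -1.0]]
force: [-0.6, 1.2, 0.1]
opening: -0.1
t 33.62 pos [436.8   0.7 115.6] yaw -0.9 tilt z [-0.017  0.012 -1.   ] F [-0.6  1.2  0.1] op -0.1 q6 1.41
shift [0.158 0.141 0.086] | [0.032 0.028 0.017] per row of 5
rz total -0.22
```

```bash
python3 -m pendant '[0,0.1,0,0.1,0.2,0,0, 0,0.1,0,0.05,0.1,0,0, 0,0,0,0,0,0,0, 0,0,0,0,0,0,0, 0,0,0,0,0,0,0]' 40
python3 go.py 443 -5 112 0
python3 -m pendant '[-0.1,0,0,0,0,-0.5,0, 0,0,0,0,0,-0.8,0, 0,0,0,0,0,-0.8,0, 0,0,0,0,-0.1,-0.4,0.5, 0,0,0,-0.1,-0.4,0,0.75]' 40
python3 -m pendant '[0,0,0,-0.2,-0.6,0,0.75, 0,0,0,-0.2,-0.8,0,0.75, 0,0,0,-0.2,-0.8,0,0.75, 0,0,0,-0.2,-0.5,0,0.75, 0,0,0,0,-0.1,0,0.75]' 40
cat > chk.py <<'E'
from h import *
import sys
q=snap('top',sys.argv[1] if len(sys.argv)>1 else None)
N=nests(q);c=np.array([580.1,-11.5]);
print('nest ang',[(round(float(np.degrees(np.arctan2(*(n-c)[::-1])))%360,1),round(float(np.hypot(*(n-c))),1)) for n in N])
for r in heels(q): print(np.round(r,1),'deg',round(np.degrees(r[2]),1))
im=cv2.cvtColor(q['image'],cv2.COLOR_RGB2BGR)[120:260,260:440]
if len(sys.argv)>1: cv2.imwrite('pics/'+sys.argv[1],cv2.resize(im,None,fx=4,fy=4,interpolation=cv2.INTER_CUBIC))
E
python3 chk.py r1.png; python3 go.py 521.4 -366.5 200 30
```

```text
time: 34.03
eef_pos: [447.2, -16.9, 117.6]
ee_rot: [[1.0, -0.019, 0.006], [-0.019, -1.0, 0.008], [0.006, -0.008, -1.0]]
force: [-0.5, 0.1, 0.2]
opening: 0.0
t 34.03 pos [447.2 -16.9 117.6] yaw -1.1 tilt z [ 0.006  0.008 -1.   ] F [-0.5  0.1  0.2] op 0.0 q6 1.38
shift [-0.111 -0.294  0.143] | [-0.022 -0.059  0.029] per row of 5
rz total -0.27
time: 34.45
eef_pos: [443.3, 3.0, 220.9]
ee_rot: [[1.0, -0.018, 0.002], [-0.018, -1.0, 0.001], [0.002, -0.001, -1.0]]
force: [1.0, 0.4, 0.6]
opening: 23.2
time: 34.87
eef_pos: [414.3, 121.7, 224.2]
ee_rot: [[1.0, -0.018, 0.011], [-0.018, -1.0, 0.001], [0.011, -0.001, -1.0]]
force: [-0.3, 0.2, -0.1]
opening: 63.9
nest ang [(359.1, 105.1), (59.1, 104.9), (179.3, 105.4)]
[ 5.216e+02 -3.652e+02  5.000e-01  1.000e-01  1.228e+02] deg 28.5
[ 4.080e+02 -3.565e+02  5.000e-01  1.000e-01  1.276e+02] deg 29.4
t 34.92 pos [415.2 121.3 224.3] yaw -1.0 tilt z [ 0.012  0.001 -1.   ] F [ 0.6  0.8 -0.7] op 64.0 q6 1.71
shift [ 2.865 12.146  0.632] | [0.573 2.429 0.126] per row of 5
rz total -7.76
```

View pics/r1.png

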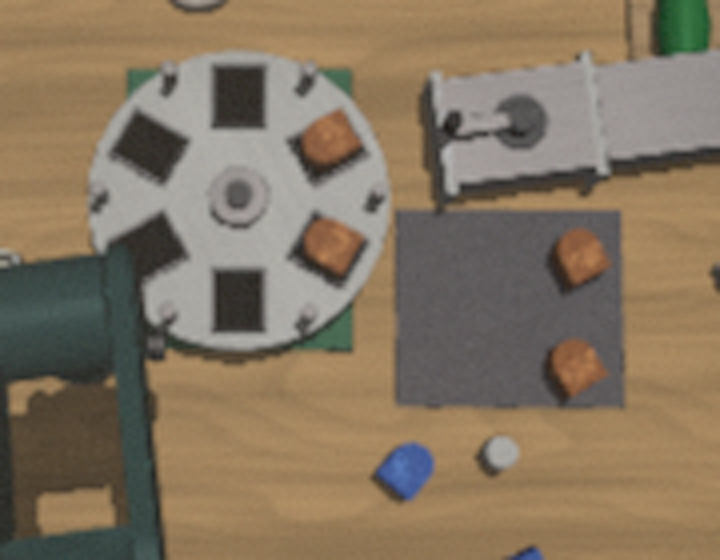

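Two heels are in consecutive nests and the disc is exactly on a click. Next is the near right heel at (408,-357), yaw 29°.

```bash
python3 -m pendant '[0,-0.1,-0.7,0,0.6,0,0.75, 0,0,-1,-0.05,1,0,0.75, 0,0,-1,-0.12,1,0,0.75, 0,0,-1,-0.2,1,0,0.75, 0,0,-1,-0.25,1,0,0.75]' 40
python3 -m pendant '[0,0,-1,-0.3,0.9,0,0.75, 0,0,-0.8,-0.4,0.9,0,0.75, 0,0,-0.6,-0.45,0.85,0,0.75, 0,0,-0.2,-0.5,0.85,0,0.75, 0,0,0,-0.4,0.8,0,0.75]' 40
python3 go.py 408 -358 110 29
```

```text
time: 35.33
eef_pos: [415.9, -65.5, 224.8]
ee_rot: [[0.942, 0.335, 0.009], [0.335, -0.942, 0.001], [0.009, 0.003, -1.0]]
force: [1.4, 0.9, 0.4]
opening: 64.2
time: 35.75
eef_pos: [415.2, -270.8, 225.5]
ee_rot: [[0.86, 0.51, 0.011], [0.51, -0.86, -0.004], [0.007, 0.009, -1.0]]
force: [2.1, 0.0, 0.2]
opening: 64.2
t 35.75 pos [ 415.2 -270.8  225.5] yaw 30.7 tilt z [ 0.011 -0.004 -1.   ] F [2.1 0.  0.2] op 64.2 q6 0.31
shift [-1.287  1.757  2.895] | [-0.257  0.351  0.579] per row of 5
rz total 0.42
```

```bash
python3 -m pendant '[0.1,-0.1,0.3,-0.4,0.5,0.2,0.75, 0,0,0,-0.35,0.4,0.4,0.75, 0,0,0,-0.15,0.1,0.6,0.75, 0,0,0,0,0,0.6,0.75, 0,0,0,0,0,0.3,0.75]' 40
python3 go.py 408 -358 70 29
```

```text
time: 36.17
eef_pos: [404.5, -347.9, 142.8]
ee_rot: [[0.876, 0.483, 0.01], [0.483, -0.876, -0.019], [-0.0, 0.021, -1.0]]
force: [-0.1, 0.7, 0.2]
opening: 64.2
t 36.17 pos [ 404.5 -347.9  142.8] yaw 28.9 tilt z [ 0.01  -0.019 -1.   ] F [-0.1  0.7  0.2] op 64.2 q6 0.23
shift [-0.044  0.224  1.825] | [-0.009  0.045  0.365] per row of 5
rz total -0.03
```

```bash
python3 -m pendant '[0.3,0,0,-0.04,0.2,0.1,0.75, 0,0,0,0,0.03,0.3,0.75, 0,0,0,0,0,0.5,0.75, 0,0,0,0,0,0.5,0.75, 0,0,0,0,0,0.2,0.75]' 40
python3 go.py 408 -358 37 29
```

```text
time: 36.58
eef_pos: [403.7, -364.5, 73.6]
ee_rot: [[0.877, 0.48, -0.003], [0.48, -0.877, -0.001], [-0.003, -0.0, -1.0]]
force: [-0.3, -0.1, 0.4]
opening: 64.2
t 36.58 pos [ 403.7 -364.5   73.6] yaw 28.7 tilt z [-0.003 -0.001 -1.   ] F [-0.3 -0.1  0.4] op 64.2 q6 0.21
shift [ 0.174 -0.09   0.915] | [ 0.035 -0.018  0.183] per row of 5
rz total -0.07
```

```bash
python3 -m pendant '[0,0.05,-0.05,0.14,-0.08,0,0.75, 0,0,0,0.03,-0.01,0.15,0.75, 0,0,0,0,0,0.2,0.75, 0,0,0,0,0,0.2,0.75, 0,0,0,0,0,0.05,0.75]' 40
python3 go.py 408 -358 37 29
python3 look.py side 408 -358 30 35 s1.png; python3 look.py top 408 -358 30 25 s2.png;python3 go.py 408 -358 37 29
```

```text
time: 37.0
eef_pos: [407.6, -359.6, 47.9]
ee_rot: [[0.875, 0.483, -0.0], [0.483, -0.875, -0.0], [-0.0, 0.0, -1.0]]
force: [0.4, 0.1, 0.2]
opening: 64.2
t 37.0 pos [ 407.6 -359.6   47.9] yaw 28.9 tilt z [-0. -0. -1.] F [0.4 0.1 0.2] op 64.2 q6 0.22
shift [ 0.028 -0.03   0.273] | [ 0.006 -0.006  0.055] per row of 5
rz total -0.02
t 37.1 pos [ 407.7 -359.7   48.4] yaw 28.9 tilt z [-0. -0. -1.] F [0.  0.1 0.4] op 64.1 q6 0.22
shift [ 0.027 -0.033  0.285] | [ 0.005 -0.007  0.057] per row of 5
rz total -0.02
```

View pics/s1.png

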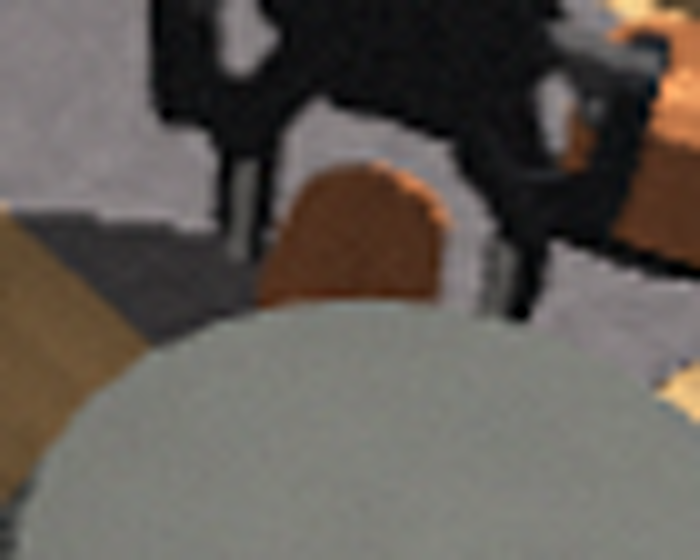

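```bash
python3 -m pendant '[0,0,0,0.03,-0.01,0.14,0.75, 0,0,0,0,0,0.1,0.75, 0,0,0,0,0,0.02,0.7, 0,0,0,0,0,0,0.5, 0,0,0,0,0,0,0.4]' 40
python3 -m pendant '[0,0,0,0,0,0,0.4, 0,0,0,0,0,0,0.4, 0,0,0,0,0,0,0.4, 0,0,0,0,0,0,0.4, 0,0,0,0,0,0,0.4]' 40
python3 go.py 408 -358 37 29; python3 go.py 408 -356.5 37 29
```

```text
time: 37.52
eef_pos: [409.4, -359.0, 38.3]
ee_rot: [[0.875, 0.484, 0.001], [0.484, -0.875, -0.002], [0.0, 0.002, -1.0]]
force: [-0.0, -0.7, -0.4]
opening: 43.4
time: 37.93
eef_pos: [409.3, -359.0, 38.4]
ee_rot: [[0.875, 0.484, 0.001], [0.484, -0.875, -0.002], [0.0, 0.002, -1.0]]
force: [-0.7, -0.6, -1.3]
opening: 43.6
t 37.93 pos [ 409.3 -359.    38.4] yaw 28.9 tilt z [ 0.001 -0.002 -1.   ] F [-0.7 -0.6 -1.3] op 43.6 q6 0.22
shift [-0.017 -0.039  0.034] | [-0.003 -0.008  0.007] per row of 5
rz total -0.01
t 37.93 pos [ 409.3 -359.    38.4] yaw 28.9 tilt z [ 0.001 -0.002 -1.   ] F [-0.7 -0.6 -1.3] op 43.6 q6 0.22
shift [ 0.001 -0.072  0.034] | [ 0.    -0.014  0.007] per row of 5
rz total -0.01
```

```bash
python3 -m pendant '[0,0,0,0,0,-0.3,0.4, 0,0,0,0,0,-0.7,0.4, 0,0,0,0,0,-1,0.4, 0,0,0.4,0,0,-1,0.4, 0,0,0.8,0.1,-0.2,-0.9,0.4]' 40
python3 -m pendant '[0,0,1,0.3,-0.5,-0.4,0.4, 0,0,1,0.4,-0.8,0,0.4, 0,0,1,0.3,-0.9,0,0.4, 0,0,1,0.3,-0.9,0,0.4, 0,0,1,0.2,-0.9,0,0.4]' 40
python3 go.py 475.4 -10.5 160 -0.8
```

```text
time: 38.35
eef_pos: [404.7, -346.4, 191.0]
ee_rot: [[0.913, 0.407, -0.012], [0.407, -0.913, 0.012], [-0.006, -0.016, -1.0]]
force: [0.8, -1.0, -1.7]
opening: 43.3
time: 38.77
eef_pos: [427.9, -181.6, 219.6]
ee_rot: [[0.999, 0.044, 0.007], [0.044, -0.999, -0.007], [0.007, 0.007, -1.0]]
force: [1.3, 0.8, -1.0]
opening: 43.7
t 38.77 pos [ 427.9 -181.6  219.6] yaw 2.5 tilt z [ 0.007 -0.007 -1.   ] F [ 1.3  0.8 -1. ] op 43.7 q6 0.98
shift [ 1.364 -4.232  1.467] | [ 0.273 -0.846  0.293] per row of 5
rz total 0.83
```

```bash
python3 -m pendant '[0,0,0.3,0.3,-0.8,0,0.4, 0,0,0,0.3,-0.9,0,0.4, 0,0,0,0.3,-0.8,0,0.4, 0,0,0,0.1,-0.6,0.2,0.4, 0,0,0,0,-0.2,0.3,0.4]' 40
python3 -m pendant '[0,0,0,0,0,0.2,0.4, 0,0,0,0,0,0.1,0.4, 0,0,0,0,0,0,0.4, 0,0,0,0,0,0,0.4, 0,0,0,0,0,0,0.4]' 40
python3 go.py 475.4 -10.5 130 -0.8
```

```text
time: 39.18
eef_pos: [465.5, -37.5, 201.4]
ee_rot: [[1.0, 0.018, 0.013], [0.019, -1.0, -0.006], [0.013, 0.006, -1.0]]
force: [0.1, -0.3, -0.7]
opening: 43.4
time: 39.6
eef_pos: [463.5, -36.6, 186.9]
ee_rot: [[1.0, 0.022, 0.009], [0.022, -1.0, -0.006], [0.009, 0.006, -1.0]]
force: [0.1, -0.5, -1.2]
opening: 43.2
t 39.6 pos [463.5 -36.6 186.9] yaw 1.3 tilt z [ 0.009 -0.006 -1.   ] F [ 0.1 -0.5 -1.2] op 43.2 q6 1.33
shift [ 0.298 -0.655  1.422] | [ 0.06  -0.131  0.284] per row of 5
rz total 0.51
```

```bash
python3 -m pendant '[0.05,-0.1,0.4,0.15,-0.4,0.1,0.4, 0.05,-0.05,0.1,0.08,-0.2,0.3,0.4, 0,0,0,0.03,-0.05,0.4,0.4, 0,0,0,0,0,0.35,0.4, 0,0,0,0,0,0.1,0.4]' 40
python3 -m pendant '[0,-0.1,0,0,0,0,0.4, 0,0,0,0,0,0,0.4, 0,0,0,0,0,0,0.4, 0,0,0,0,0,0,0.4, 0,0,0,0,0,0,0.4]' 40
python3 go.py 475.4 -10.5 120 -0.8
```

```text
time: 40.02
eef_pos: [477.8, -14.4, 137.0]
ee_rot: [[1.0, -0.019, 0.006], [-0.019, -1.0, -0.001], [0.006, 0.001, -1.0]]
force: [0.0, 0.5, -1.3]
opening: 43.6
time: 40.43
eef_pos: [478.0, -16.0, 136.8]
ee_rot: [[1.0, -0.02, -0.002], [-0.02, -1.0, -0.001], [-0.002, 0.001, -1.0]]
force: [0.4, 0.9, -1.2]
opening: 43.6
t 40.43 pos [478.  -16.  136.8] yaw -1.2 tilt z [-0.002 -0.001 -1.   ] F [ 0.4  0.9 -1.2] op 43.6 q6 1.42
shift [-0.066 -0.138  0.42 ] | [-0.013 -0.028  0.084] per row of 5
rz total -0.09
```

```bash
python3 -m pendant '[0,0.02,-0.07,-0.07,-0.12,0.1,0.4, 0,0,0,-0.02,-0.02,0.1,0.4, 0,0,0,0,0,0.1,0.4, 0,0,0,0,0,0.05,0.4, 0,0,0,0,0,0,0.4]' 40
python3 go.py 475.4 -10.5 108.4 -0.8
```

```text
time: 40.85
eef_pos: [474.8, -9.8, 122.9]
ee_rot: [[1.0, -0.015, 0.002], [-0.015, -1.0, -0.002], [0.002, 0.002, -1.0]]
force: [-1.3, 0.7, -2.0]
opening: 43.7
t 40.85 pos [474.8  -9.8 122.9] yaw -0.8 tilt z [ 0.002 -0.002 -1.   ] F [-1.3  0.7 -2. ] op 43.7 q6 1.42
shift [0.014 0.017 0.362] | [0.003 0.003 0.072] per row of 5
rz total -0.01
```

```bash
python3 -m pendant '[0,0,0,0.01,0.02,0.1,0.4, 0,0,0,0,0,0.1,0.4, 0,0,0,0,0,0.08,0.4, 0,0,0,0,0,0.05,0.4, 0,0,0,0,0,0,0.4]' 40
python3 go.py 475.4 -10.5 108.4 -0.8
```

```text
time: 41.27
eef_pos: [475.6, -10.8, 108.3]
ee_rot: [[1.0, -0.015, 0.002], [-0.015, -1.0, -0.002], [0.002, 0.002, -1.0]]
force: [-0.5, 1.1, 3.6]
opening: 43.5
t 41.27 pos [475.6 -10.8 108.3] yaw -0.8 tilt z [ 0.002 -0.002 -1.   ] F [-0.5  1.1  3.6] op 43.5 q6 1.42
shift [-0.005 -0.007 -0.004] | [-0.001 -0.001 -0.001] per row of 5
rz total -0.01
```

Floor contact is felt at the right height. Release and lift.

```bash
python3 -m pendant '[0,0,0,0,0,0,0.4, 0,0,0,0,0,0,0.45, 0,0,0,0,0,0,0.55, 0,0,0,0,0,0,0.68, 0,0,0,0,0,0,0.68]' 40
python3 -m pendant '[0,0,0,0,0,-0.1,0.68, 0,0,0,0,0,-0.3,0.68, 0,0,0,0,0,-0.6,0.68, 0,0,0,0,0,-0.6,0.68, 0,0,0,-0.1,0,-0.3,0.5]' 40
python3 look.py side 475 -10 90 40 t2.png
python3 -m pendant '[0,0,-0.2,-0.05,-0.6,0,0, 0,0,0,-0.1,-0.7,0,0, 0,0,0,-0.1,-0.7,0,0, 0,0,0,-0.1,-0.6,0,0, 0,0,0,0,-0.1,0,0]' 40
python3 -m pendant '[0,0,0,0,0,0,0, 0,0,0,0,0,0,0, 0,0,0,0,0,0,0, 0,0,0,0,0,0,0, 0,0,0,0,0,0,0]' 40
python3 go.py 459 100 112 0
```

```text
time: 41.68
eef_pos: [476.1, -10.9, 108.6]
ee_rot: [[1.0, -0.015, 0.003], [-0.015, -1.0, -0.002], [0.003, 0.002, -1.0]]
force: [-1.3, -0.4, -1.0]
opening: 57.9
time: 42.1
eef_pos: [470.0, -10.5, 185.4]
ee_rot: [[1.0, -0.015, -0.003], [-0.015, -1.0, -0.001], [-0.003, 0.001, -1.0]]
force: [-0.0, -0.1, 0.8]
opening: 47.3
time: 42.57
eef_pos: [458.0, 99.0, 188.8]
ee_rot: [[1.0, -0.006, 0.006], [-0.006, -1.0, -0.002], [0.006, 0.002, -1.0]]
force: [0.2, -0.3, -0.7]
opening: 0.0
time: 42.98
eef_pos: [458.0, 97.7, 188.1]
ee_rot: [[1.0, -0.004, 0.005], [-0.004, -1.0, -0.004], [0.005, 0.004, -1.0]]
force: [0.5, -0.1, 0.2]
opening: -0.3
t 42.98 pos [458.   97.7 188.1] yaw -0.2 tilt z [ 0.005 -0.004 -1.   ] F [ 0.5 -0.1  0.2] op -0.3 q6 1.64
shift [ 0.014 -0.066  1.903] | [ 0.003 -0.013  0.381] per row of 5
rz total -0.05
```

View pics/t2.png

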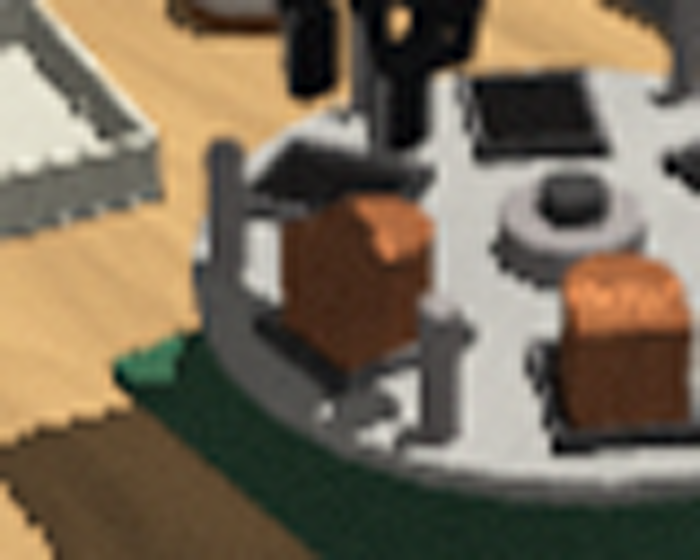

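The third heel is seated. I'll repeat the push sequence that worked.

```bash
python3 -m pendant '[0,0,0,0,-0.08,0.2,0, 0,0,0,0,0,0.5,0, 0,0,0,-0.03,0,0.5,0, 0,0,0,-0.03,0,0.45,0, 0,0,0,0,0,0.1,0]' 40
python3 go.py 459 100 112 0
python3 -m pendant '[0,-0.1,0,0,0.2,0,0, 0,0,0,-0.02,0.25,0,0, 0,0,0,-0.04,0.25,0,0, 0,0,0,-0.05,0.25,0,0, 0,0,0,-0.04,0.25,0,0]' 40
python3 -m pendant '[0,0.05,0,-0.01,0.25,0,0, 0,0.05,0,-0.01,0.25,0,0, 0,0,0,-0.01,0.25,0,0, 0,0,0,0,0.25,0,0, 0,0,0,0.02,0.2,0,0]' 40
python3 go.py 443 -5 112 0
```

```text
time: 43.4
eef_pos: [459.4, 98.4, 116.1]
ee_rot: [[1.0, -0.009, 0.012], [-0.009, -1.0, -0.004], [0.012, 0.004, -1.0]]
force: [-0.5, -0.4, -0.1]
opening: -0.1
t 43.4 pos [459.4  98.4 116.1] yaw -0.5 tilt z [ 0.012 -0.004 -1.   ] F [-0.5 -0.4 -0.1] op -0.1 q6 1.65
shift [-0.013 -0.039  0.103] | [-0.003 -0.008  0.021] per row of 5
rz total -0.13
time: 43.82
eef_pos: [444.1, 51.8, 114.5]
ee_rot: [[1.0, -0.012, -0.015], [-0.012, -1.0, 0.005], [-0.015, -0.005, -1.0]]
force: [-2.9, 5.4, -1.9]
opening: -0.1
time: 44.23
eef_pos: [437.2, 0.6, 116.0]
ee_rot: [[1.0, -0.016, -0.015], [-0.016, -1.0, 0.01], [-0.015, -0.01, -1.0]]
force: [-0.4, 1.0, -0.9]
opening: -0.1
t 44.23 pos [437.2   0.6 116. ] yaw -0.9 tilt z [-0.015  0.01  -1.   ] F [-0.4  1.  -0.9] op -0.1 q6 1.42
shift [0.149 0.138 0.097] | [0.03  0.028 0.019] per row of 5
rz total -0.23
```

```bash
python3 -m pendant '[0,0.1,0,0.1,0.2,0,0, 0,0.1,0,0.05,0.1,0,0, 0,0,0,0,0,0,0, 0,0,0,0,0,0,0, 0,0,0,0,0,0,0]' 40
python3 -m pendant '[-0.1,0,0,0,0,-0.5,0, 0,0,0,0,0,-0.8,0, 0,0,0,0,0,-0.8,0, 0,0,0,0,-0.1,-0.4,0.5, 0,0,0,-0.1,-0.4,0,0.75]' 40
python3 -m pendant '[0,0,0,-0.2,-0.6,0,0.75, 0,0,0,-0.2,-0.8,0,0.75, 0,0,0,-0.2,-0.8,0,0.75, 0,0,0,-0.2,-0.5,0,0.75, 0,0,0,0,-0.1,0,0.75]' 40
python3 chk.py u1.png; python3 go.py 521.4 -366.5 200 30
```

```text
time: 44.65
eef_pos: [447.5, -17.1, 118.1]
ee_rot: [[1.0, -0.019, 0.008], [-0.019, -1.0, 0.007], [0.007, -0.007, -1.0]]
force: [1.0, -0.5, 0.5]
opening: 0.1
time: 45.07
eef_pos: [443.4, 3.0, 221.3]
ee_rot: [[1.0, -0.019, 0.004], [-0.019, -1.0, -0.001], [0.004, 0.001, -1.0]]
force: [0.5, 0.1, 0.2]
opening: 23.2
time: 45.48
eef_pos: [414.5, 121.7, 224.4]
ee_rot: [[1.0, -0.019, 0.013], [-0.019, -1.0, -0.0], [0.013, 0.0, -1.0]]
force: [0.3, -0.7, -0.1]
opening: 64.0
nest ang [(59.1, 105.0), (179.3, 105.4)]
[ 5.217e+02 -3.657e+02  5.000e-01  1.000e-01  1.237e+02] deg 28.9
t 45.53 pos [415.5 121.3 224.6] yaw -1.1 tilt z [ 0.014 -0.001 -1.   ] F [ 0.2 -0.3 -0.2] op 63.8 q6 1.72
shift [ 2.865 12.143  0.658] | [0.573 2.429 0.132] per row of 5
rz total -7.77
```

View pics/u1.png

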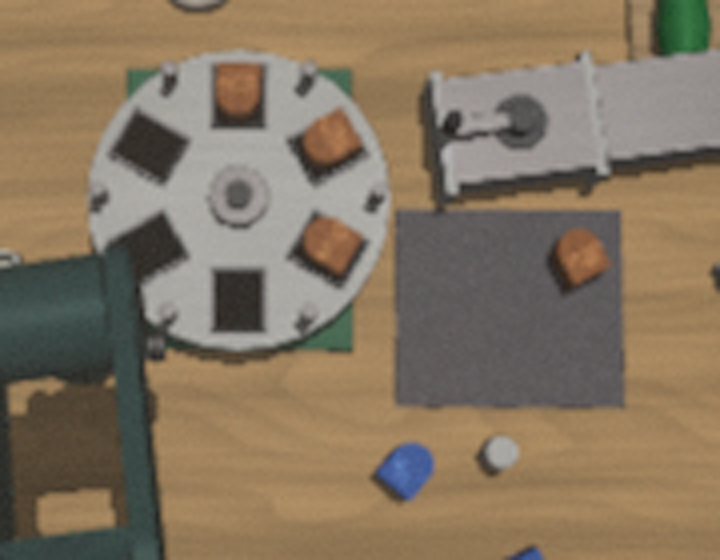

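```bash
python3 -m pendant '[0,-0.15,-0.7,0.1,0.6,0,0.75, 0,0,-1,0.15,1,0,0.75, 0,0,-1,0.13,1,0,0.75, 0,0,-1,0.1,1,0,0.75, 0,0,-1,0.05,1,0,0.75]' 40
python3 -m pendant '[0,0,-1,0,1,0,0.75, 0,0,-0.8,-0.1,1,0,0.75, 0,0,-0.4,-0.15,1,0,0.75, 0,0,0,-0.2,1,0,0.75, 0,0,0,-0.2,0.9,0,0.75]' 40
python3 go.py 521.7 -367.5 110 29
```

```text
time: 45.95
eef_pos: [459.5, -60.1, 225.0]
ee_rot: [[0.943, 0.333, 0.004], [0.333, -0.943, -0.0], [0.004, 0.002, -1.0]]
force: [0.2, 0.4, -0.1]
opening: 63.9
time: 46.37
eef_pos: [519.3, -259.2, 225.3]
ee_rot: [[0.876, 0.483, 0.005], [0.483, -0.876, -0.004], [0.003, 0.006, -1.0]]
force: [1.5, 0.6, -0.1]
opening: 64.2
t 46.37 pos [ 519.3 -259.2  225.3] yaw 28.9 tilt z [ 0.005 -0.004 -1.   ] F [ 1.5  0.6 -0.1] op 64.2 q6 0.49
shift [-1.263  2.382  2.894] | [-0.253  0.476  0.579] per row of 5
rz total -0.03
```

```bash
python3 -m pendant '[0,0,0,-0.5,0.7,0.1,0.75, 0,0,0,-0.4,0.6,0.3,0.75, 0,0,0,-0.25,0.3,0.5,0.75, 0,0,0,-0.05,0.1,0.6,0.75, 0,0,0,0,0,0.3,0.75]' 40
python3 go.py 521.7 -367.5 75 29
```

```text
time: 46.78
eef_pos: [512.9, -367.7, 154.4]
ee_rot: [[0.879, 0.476, 0.015], [0.477, -0.879, -0.019], [0.004, 0.024, -1.0]]
force: [0.4, 0.4, 0.8]
opening: 63.9
t 46.78 pos [ 512.9 -367.7  154.4] yaw 28.5 tilt z [ 0.015 -0.019 -1.   ] F [0.4 0.4 0.8] op 63.9 q6 0.35
shift [0.186 0.052 1.986] | [0.037 0.01  0.397] per row of 5
rz total -0.14
```

```bash
python3 -m pendant '[0.3,-0.05,-0.1,0.15,0.04,0.2,0.75, 0,0,0,0.05,0.01,0.4,0.75, 0,0,0,0,0,0.5,0.75, 0,0,0,0,0,0.5,0.75, 0,0,0,0,0,0.15,0.75]' 40
python3 go.py 521.7 -367.5 38 29
```

```text
time: 47.2
eef_pos: [517.1, -375.1, 77.9]
ee_rot: [[0.878, 0.479, -0.002], [0.479, -0.878, -0.004], [-0.003, 0.002, -1.0]]
force: [-0.3, 0.5, 0.5]
opening: 63.8
t 47.2 pos [ 517.1 -375.1   77.9] yaw 28.6 tilt z [-0.002 -0.004 -1.   ] F [-0.3  0.5  0.5] op 63.8 q6 0.34
shift [ 0.197 -0.114  0.996] | [ 0.039 -0.023  0.199] per row of 5
rz total -0.09
```

```bash
python3 -m pendant '[0,0.05,-0.08,0.17,-0.1,0,0.75, 0,0,0,0.03,-0.01,0.15,0.75, 0,0,0,0,0,0.2,0.75, 0,0,0,0,0,0.2,0.75, 0,0,0,0,0,0.1,0.75]' 40
python3 look.py side 521 -367 30 35 v1.png; python3 go.py 521.7 -367.5 38 29
```

```text
time: 47.62
eef_pos: [522.2, -369.7, 51.0]
ee_rot: [[0.875, 0.484, 0.002], [0.484, -0.875, -0.004], [0.0, 0.004, -1.0]]
force: [0.5, 0.5, -1.0]
opening: 63.9
t 47.67 pos [ 522.  -369.4   50.5] yaw 28.9 tilt z [ 0.002 -0.003 -1.   ] F [ 0.9  0.3 -0.4] op 64.2 q6 0.34
shift [ 0.016 -0.047  0.312] | [ 0.003 -0.009  0.062] per row of 5
rz total -0.01
```

View pics/v1.png

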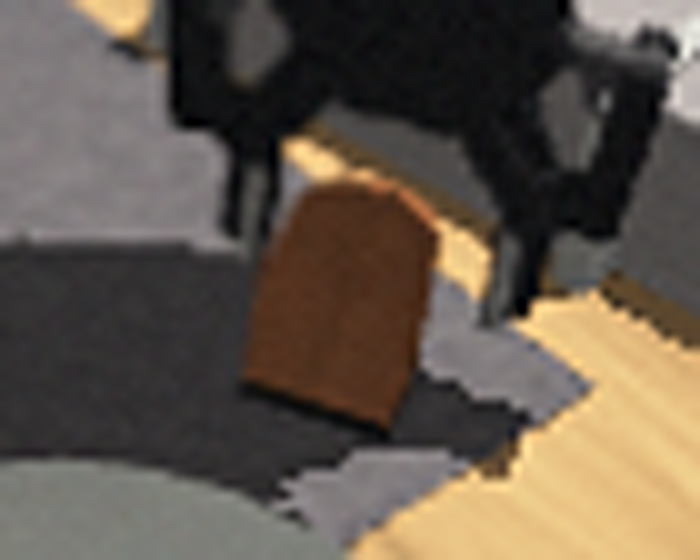

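```bash
python3 -m pendant '[0,0,0,0.02,-0.05,0.16,0.75, 0,0,0,0,-0.01,0.12,0.75, 0,0,0,0,0,0.04,0.75, 0,0,0,0,0,0,0.6, 0,0,0,0,0,0,0.4]' 40
python3 -m pendant '[0,0,0,0,0,0,0.4, 0,0,0,0,0,0,0.4, 0,0,0,0,0,0,0.4, 0,0,0,0,0,0,0.4, 0,0,0,0,0,0,0.4]' 40
python3 go.py 521.7 -367.5 37 29; python3 go.py 521.7 -365.7 37 29
```

```text
time: 48.08
eef_pos: [521.9, -366.7, 37.2]
ee_rot: [[0.875, 0.485, 0.002], [0.485, -0.875, -0.004], [0.0, 0.004, -1.0]]
force: [2.4, -1.9, -0.6]
opening: 43.1
time: 48.5
eef_pos: [522.0, -366.8, 37.5]
ee_rot: [[0.875, 0.485, 0.003], [0.485, -0.875, -0.004], [0.001, 0.005, -1.0]]
force: [-0.5, -0.6, -1.5]
opening: 43.7
t 48.5 pos [ 522.  -366.8   37.5] yaw 29.0 tilt z [ 0.003 -0.004 -1.   ] F [-0.5 -0.6 -1.5] op 43.7 q6 0.35
shift [-0.016  0.01   0.013] | [-0.003  0.002  0.003] per row of 5
rz total -0.0
t 48.5 pos [ 522.  -366.8   37.5] yaw 29.0 tilt z [ 0.003 -0.004 -1.   ] F [-0.5 -0.6 -1.5] op 43.7 q6 0.35
shift [ 0.006 -0.029  0.013] | [ 0.001 -0.006  0.003] per row of 5
rz total -0.0
```

```bash
python3 -m pendant '[0,0,0,0,0,-0.3,0.4, 0,0,0,0,0,-0.7,0.4, 0,0,0,0,0,-1,0.4, 0,0,0.4,0,0,-1,0.4, 0,0,0.8,0,-0.1,-1,0.4]' 40
python3 -m pendant '[0,0,1,0.05,-0.5,-0.6,0.4, 0,0,1,0.1,-0.8,-0.2,0.4, 0,0,1,0,-0.9,0,0.4, 0,0,1,0,-0.9,0,0.4, 0,0,1,-0.1,-0.9,0,0.4]' 40
python3 go.py 475.4 -10.5 160 -0.8
```

```text
time: 48.92
eef_pos: [514.4, -358.6, 194.9]
ee_rot: [[0.913, 0.408, -0.013], [0.408, -0.913, 0.01], [-0.008, -0.015, -1.0]]
force: [0.2, -0.2, -0.9]
opening: 43.3
time: 49.33
eef_pos: [482.4, -210.3, 246.6]
ee_rot: [[0.999, 0.047, 0.013], [0.047, -0.999, -0.012], [0.012, 0.013, -1.0]]
force: [0.9, 1.2, -1.5]
opening: 43.1
t 49.33 pos [ 482.4 -210.3  246.6] yaw 2.7 tilt z [ 0.013 -0.012 -1.   ] F [ 0.9  1.2 -1.5] op 43.1 q6 0.99
shift [ 0.035 -5.024  2.102] | [ 0.007 -1.005  0.42 ] per row of 5
rz total 0.88
```

```bash
python3 -m pendant '[0.05,-0.1,0.3,0.05,-0.9,0,0.4, 0.05,0,0,0.05,-1,0.1,0.4, 0,0,0,0.05,-1,0.2,0.4, 0,0,0,0.05,-0.7,0.3,0.4, 0,0,0,0,-0.3,0.3,0.4]' 40
python3 -m pendant '[0,0,0.3,0,-0.1,0.2,0.4, 0,0,0,0,0,0.1,0.4, 0,0,0,0,0,0,0.4, 0,0,0,0,0,0,0.4, 0,0,0,0,0,0,0.4]' 40
python3 go.py 475.4 -10.5 130 -0.8
```

```text
time: 49.75
eef_pos: [484.2, -44.7, 216.9]
ee_rot: [[1.0, 0.019, 0.016], [0.019, -1.0, -0.007], [0.016, 0.007, -1.0]]
force: [0.1, 0.8, -1.0]
opening: 43.7
time: 50.17
eef_pos: [482.2, -36.7, 206.2]
ee_rot: [[1.0, 0.004, 0.016], [0.004, -1.0, -0.006], [0.016, 0.006, -1.0]]
force: [0.3, -0.2, -1.5]
opening: 43.5
t 50.17 pos [482.2 -36.7 206.2] yaw 0.2 tilt z [ 0.016 -0.006 -1.   ] F [ 0.3 -0.2 -1.5] op 43.5 q6 1.35
shift [-0.198 -0.667  1.898] | [-0.04  -0.133  0.38 ] per row of 5
rz total 0.26
```

```bash
python3 -m pendant '[0.05,-0.15,0.15,-0.1,-0.4,0.1,0.4, 0.03,-0.08,0.05,-0.07,-0.2,0.4,0.4, 0,0,0,-0.05,-0.05,0.5,0.4, 0,0,0,-0.03,0,0.45,0.4, 0,0,0,-0.02,0,0.2,0.4]' 40
python3 -m pendant '[0,-0.1,0,0,0,0.05,0.4, 0,0,0,0,0,0,0.4, 0,0,0,0,0,0,0.4, 0,0,0,0,0,0,0.4, 0,0,0,0,0,0,0.4]' 40
python3 go.py 475.4 -10.5 120 -0.8
```

```text
time: 50.58
eef_pos: [478.4, -15.3, 144.3]
ee_rot: [[1.0, -0.016, 0.014], [-0.016, -1.0, -0.004], [0.015, 0.004, -1.0]]
force: [-0.7, -0.0, -1.5]
opening: 43.3
time: 51.0
eef_pos: [480.1, -17.8, 143.6]
ee_rot: [[1.0, -0.019, 0.008], [-0.019, -1.0, -0.005], [0.008, 0.005, -1.0]]
force: [-0.1, -0.0, -1.4]
opening: 43.6
t 51.0 pos [480.1 -17.8 143.6] yaw -1.1 tilt z [ 0.008 -0.005 -1.   ] F [-0.1 -0.  -1.4] op 43.6 q6 1.41
shift [-0.126 -0.184  0.588] | [-0.025 -0.037  0.118] per row of 5
rz total -0.07
```

```bash
python3 -m pendant '[0.08,-0.12,-0.06,-0.11,-0.17,0.1,0.4, 0,0,0,-0.02,-0.02,0.15,0.4, 0,0,0,0,0,0.15,0.4, 0,0,0,0,0,0.1,0.4, 0,0,0,0,0,0,0.4]' 40
python3 go.py 475.4 -10.5 107.5 -0.8
```

```text
time: 51.42
eef_pos: [476.1, -9.4, 123.5]
ee_rot: [[1.0, -0.014, 0.003], [-0.014, -1.0, 0.001], [0.003, -0.001, -1.0]]
force: [-0.2, -0.1, -1.0]
opening: 43.4
t 51.42 pos [476.1  -9.4 123.5] yaw -0.8 tilt z [ 0.003  0.001 -1.   ] F [-0.2 -0.1 -1. ] op 43.4 q6 1.42
shift [-0.018  0.028  0.4  ] | [-0.004  0.006  0.08 ] per row of 5
rz total 0.0
```

```bash
python3 -m pendant '[0,-0.03,0,-0.02,0.025,0.1,0.4, 0,0,0,0,0,0.1,0.4, 0,0,0,0,0,0.08,0.4, 0,0,0,0,0,0.06,0.4, 0,0,0,0,0,0,0.4]' 40
python3 go.py 475.4 -10.5 107.5 -0.8
```

```text
time: 51.83
eef_pos: [474.7, -10.4, 107.7]
ee_rot: [[1.0, -0.013, -0.001], [-0.013, -1.0, 0.001], [-0.001, -0.001, -1.0]]
force: [0.5, 0.4, -0.7]
opening: 43.6
t 51.83 pos [474.7 -10.4 107.7] yaw -0.8 tilt z [-0.001  0.001 -1.   ] F [ 0.5  0.4 -0.7] op 43.6 q6 1.42
shift [0.017 0.002 0.004] | [0.003 0.    0.001] per row of 5
rz total 0.01
```

```bash
python3 -m pendant '[0,0,0,0,0,0.02,0.4, 0,0,0,0,0,0,0.45, 0,0,0,0,0,0,0.55, 0,0,0,0,0,0,0.68, 0,0,0,0,0,0,0.68]' 40
python3 -m pendant '[0,0,0,0,0,-0.1,0.68, 0,0,0,0,0,-0.3,0.68, 0,0,0,0,0,-0.6,0.68, 0,0,0,0,0,-0.6,0.68, 0,0,0,-0.1,0,-0.3,0.5]' 40
python3 look.py side 475 -10 90 40 w2.png
python3 -m pendant '[0,0,-0.2,-0.05,-0.6,0,0, 0,0,0,-0.1,-0.7,0,0, 0,0,0,-0.1,-0.7,0,0, 0,0,0,-0.1,-0.6,0,0, 0,0,0,0,-0.1,0,0]' 40
python3 -m pendant '[0,0,0,0,0,0,0, 0,0,0,0,0,0,0, 0,0,0,0,0,0,0, 0,0,0,0,0,0,0, 0,0,0,0,0,0,0]' 40
python3 go.py 459 100 112 0
```

```text
time: 52.25
eef_pos: [475.9, -10.7, 108.0]
ee_rot: [[1.0, -0.014, 0.001], [-0.014, -1.0, 0.001], [0.001, -0.001, -1.0]]
force: [-0.1, -0.7, -0.1]
opening: 58.2
time: 52.67
eef_pos: [470.0, -10.4, 184.8]
ee_rot: [[1.0, -0.014, -0.005], [-0.014, -1.0, 0.002], [-0.005, -0.002, -1.0]]
force: [0.1, -0.2, -0.0]
opening: 47.1
time: 53.13
eef_pos: [458.0, 99.1, 188.5]
ee_rot: [[1.0, -0.005, 0.004], [-0.005, -1.0, 0.0], [0.004, -0.001, -1.0]]
force: [-0.2, -0.5, -0.4]
opening: -0.1
time: 53.55
eef_pos: [458.0, 97.7, 187.8]
ee_rot: [[1.0, -0.003, 0.003], [-0.003, -1.0, -0.001], [0.003, 0.001, -1.0]]
force: [-0.1, 0.2, 0.6]
opening: 0.2
t 53.55 pos [458.   97.7 187.8] yaw -0.2 tilt z [ 0.003 -0.001 -1.   ] F [-0.1  0.2  0.6] op 0.2 q6 1.64
shift [ 0.02  -0.059  1.895] | [ 0.004 -0.012  0.379] per row of 5
rz total -0.04
```

View pics/w2.png

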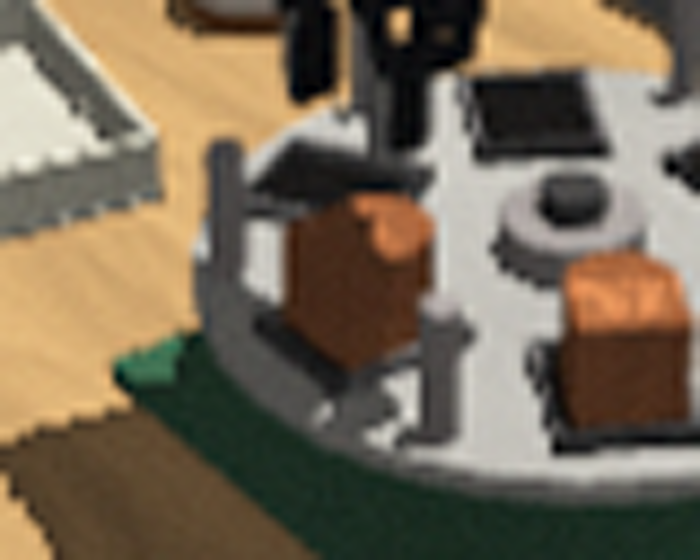

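The fourth heel is seated. One last click.

```bash
python3 -m pendant '[0,0,0,0,-0.08,0.2,0, 0,0,0,0,0,0.5,0, 0,0,0,-0.03,0,0.5,0, 0,0,0,-0.03,0,0.45,0, 0,0,0,0,0,0.1,0]' 40
python3 go.py 459 100 112 0
python3 -m pendant '[0,-0.1,0,0,0.2,0,0, 0,0,0,-0.02,0.25,0,0, 0,0,0,-0.04,0.25,0,0, 0,0,0,-0.05,0.25,0,0, 0,0,0,-0.04,0.25,0,0]' 40
python3 -m pendant '[0,0.05,0,-0.01,0.25,0,0, 0,0.05,0,-0.01,0.25,0,0, 0,0,0,-0.01,0.25,0,0, 0,0,0,0,0.25,0,0, 0,0,0,0.02,0.2,0,0]' 40
python3 go.py 443 -5 112 0
```

```text
time: 53.97
eef_pos: [459.2, 98.7, 115.8]
ee_rot: [[1.0, -0.008, 0.01], [-0.008, -1.0, -0.001], [0.01, 0.001, -1.0]]
force: [-0.1, 0.1, 0.3]
opening: -0.2
t 53.97 pos [459.2  98.7 115.8] yaw -0.5 tilt z [ 0.01  -0.001 -1.   ] F [-0.1  0.1  0.3] op -0.2 q6 1.65
shift [-0.006 -0.034  0.094] | [-0.001 -0.007  0.019] per row of 5
rz total -0.12
time: 54.38
eef_pos: [443.9, 52.1, 114.1]
ee_rot: [[1.0, -0.012, -0.017], [-0.011, -1.0, 0.008], [-0.017, -0.008, -1.0]]
force: [-3.5, 4.8, -1.5]
opening: -0.2
time: 54.8
eef_pos: [436.9, 0.9, 115.6]
ee_rot: [[1.0, -0.015, -0.017], [-0.015, -1.0, 0.013], [-0.018, -0.013, -1.0]]
force: [-0.7, 0.9, -0.8]
opening: -0.0
t 54.8 pos [436.9   0.9 115.6] yaw -0.9 tilt z [-0.017  0.013 -1.   ] F [-0.7  0.9 -0.8] op -0.0 q6 1.41
shift [0.155 0.146 0.084] | [0.031 0.029 0.017] per row of 5
rz total -0.21
```

```bash
python3 -m pendant '[0,0.1,0,0.1,0.2,0,0, 0,0.1,0,0.05,0.1,0,0, 0,0,0,0,0,0,0, 0,0,0,0,0,0,0, 0,0,0,0,0,0,0]' 40
python3 -m pendant '[-0.1,0,0,0,0,-0.5,0, 0,0,0,0,0,-0.8,0, 0,0,0,0,0,-0.8,0, 0,0,0,0,0,-0.4,0.5, 0,0,0,-0.1,0,0,0.5]' 40
python3 -m pendant '[0,0,0,-0.4,0,0,0.5, 0,0,0,-0.5,0,0,0.5, 0,0,0,-0.3,0,0,0.5, 0,0,0,0,0,0,0.5, 0,0,0,0,0,0,0.5]' 40
python3 -m pendant '[0,0,0,0,0,0,0.5, 0,0,0,0,0,0,0.5, 0,0,0,0,0,0,0.5, 0,0,0,0,0,0,0.5, 0,0,0,0,0,0,0.5]' 40
python3 chk.py x1.png
python3 - <<'E'
from h import *
p=snap('side','x2.png')
t=snap('top')
im=cv2.cvtColor(t['image'],cv2.COLOR_RGB2BGR)[80:280,130:530];cv2.imwrite('pics/x3.png',cv2.resize(im,None,fx=2,fy=2,interpolation=cv2.INTER_CUBIC))
c=np.array([580.1,-11.5])
for k,a in enumerate((60,0,-60,-120)):
    a=np.radians(a)-.0148;X=c+105*np.array([np.cos(a),np.sin(a)])
    r=fitheel(t,proj(t,[*X,95])[0],70);d=np.array(r[:2])-X
    print('heel at place',4-k,'radial',round(float(d@[np.cos(a),np.sin(a)]),1),'tang',round(float(d@[-np.sin(a),np.cos(a)]),1),'rel yaw',round(float(np.degrees(r[2]-a))%360,1),'score',round(r[3],3))
E
python3 go.py
```

```text
time: 55.22
eef_pos: [447.2, -16.7, 117.5]
ee_rot: [[1.0, -0.018, 0.005], [-0.019, -1.0, 0.01], [0.005, -0.01, -1.0]]
force: [-0.2, 0.5, 0.1]
opening: -0.1
time: 55.63
eef_pos: [442.5, -15.6, 220.5]
ee_rot: [[1.0, -0.016, 0.001], [-0.016, -1.0, 0.003], [0.001, -0.003, -1.0]]
force: [1.0, -0.7, 0.9]
opening: 23.5
time: 56.05
eef_pos: [392.3, -13.4, 219.5]
ee_rot: [[1.0, -0.013, 0.004], [-0.013, -1.0, 0.003], [0.004, -0.003, -1.0]]
force: [-0.0, -0.1, 0.9]
opening: 42.8
time: 56.47
eef_pos: [394.7, -13.5, 218.5]
ee_rot: [[1.0, -0.013, 0.004], [-0.013, -1.0, 0.003], [0.004, -0.003, -1.0]]
force: [-0.6, -0.5, -0.3]
opening: 42.7
nest ang []
heel at place 4 radial -1.6 tang -1.4 rel yaw 179.6 score 0.139
heel at place 3 radial 0.3 tang 0.3 rel yaw 180.1 score 0.144
heel at place 2 radial -0.5 tang 1.2 rel yaw 180.8 score 0.151
heel at place 1 radial -1.9 tang 0.9 rel yaw 180.1 score 0.079
t 56.62 pos [394.5 -13.5 218.6] yaw -0.7 tilt z [ 0.004  0.003 -1.   ] F [ 1.3  1.1 -0.3] op 42.7 q6 1.37
```

View pics/x3.png

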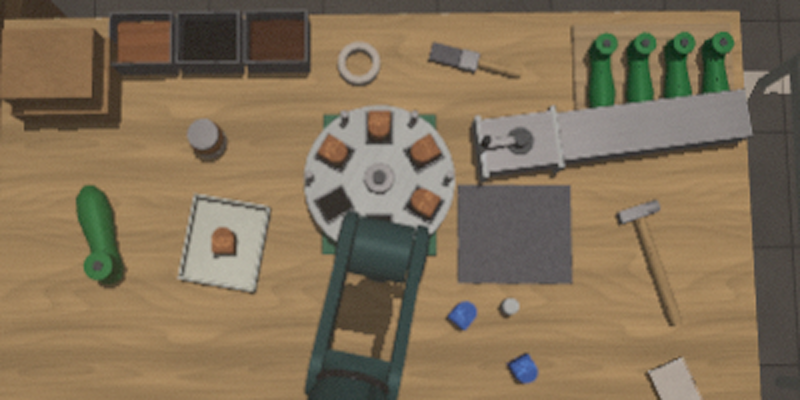

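View pics/x2.png

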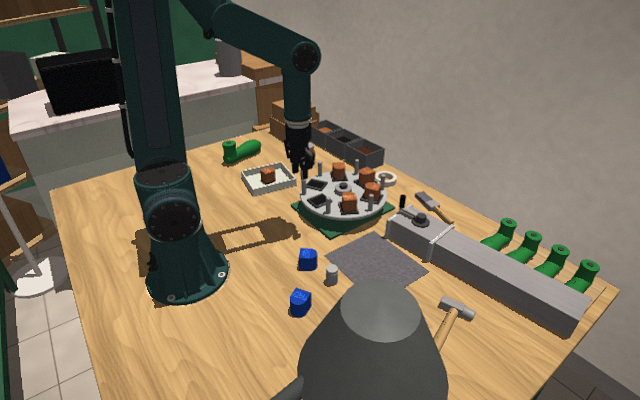

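Everything reads right. The four heels are in consecutive nests within the play, the loading nest and mat are empty, the damper is open, and the bystanders are unmoved. Handing in.

```bash
python3 -c "
from station import *
print(finish_job())"
```

```text
the job is handed in; nothing more can be done
None
```

The job is done and handed in at about 57 s of the 210 s allowed. `finish_job` gives no verdict, so the results below rest on my own last checks.

**What I did:**
- **Damper:** I pinched the knob and swung it clockwise until the x force reached about 20 N at the open stop, then released it.
- **Finished heel:** I lifted it off the loading nest and stood it upright in the white tray.
- **Mat heels:** All four brown heels were there. I stood each one in the loading nest and then pushed a peg to turn the table one click anticlockwise.

**What the last checks showed:**
- **Heels:** They stand at place1 to place4. The fit puts them within 2 mm of the nest centres, inside the 3 mm play, and within 1° of radial.
- **Disc:** After each of the first three turns the nests measured exactly on a click. After the fourth, my nest finder returned nothing because the arm and heels hid the nests, so the final angle rests on the heel fit.
- **Loading nest:** It looks empty in the side picture. The arm partly hid it in the top picture.
- **Rest of the bench:** The damper knob is still where it was left at the stop, and the finished heel stands in the tray. The mat is empty, and the tin, last, jar, hammer and both blue look-alikes look unmoved.

**Disagreements:**
- **Knob:** The top camera put it about 7 mm off in y, while the side view agreed with the grip.
- **Heels near the mat:** Top-camera positions were 1–2 mm off in y, which I allowed for.
- **Knocked heel:** I never saw a heel knocked aside.

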